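# Pin the tape reel on the banding machine spindle

## Robot

A 6-joint arm with a two-finger parallel gripper is mounted at the origin on the work surface. World frame = base frame: x ahead of the robot, y to its left, z up, the work surface at z = 0. Lengths are in mm, angles in rad, forces in N, time in s.
With the tool pointing down it reaches from about 350 to 775 mm from the base axis. Payload 7.3 kg.
Tool frame: the origin (TCP) lies at the very end of the fingers, on their centre line; the grasp point (between the pads) lies 19 mm behind it (pinch_z is the distance from the TCP to the grasp point, in mm); z points along the fingers, y is the direction in which the jaws open and shut (so a half turn about z gives the same grasp; the last joint's range is limited). The gripper opens to 92 mm and grips with 3 to 60 N. Pads are 19 mm wide; open, the fingers measure 130 mm over their backs; the gripper's body (75 mm by 190 mm) begins 47 mm behind the grasp point.
Start: joints at [1.045, 0.342, 1.524, -0, 1.275, -0.146], TCP at [194.623, 487.613, 226.741] pointing down, gripper open.
Joint ranges: [-2.53, 2.53], [-0.77, 2.02], [0.04, 2.7], [-1, 4.14], [0.28, 2.66], [-3.11, 3.11]. Speed limits (rad/s): [2.57, 2.57, 3.14, 3.14, 3.14, 3.14].

## Interface

Orientations are given as [roll, pitch, yaw] about the fixed x, y, z axes, in that order (R = Rz(yaw) Ry(pitch) Rx(roll)).
In Python, from plant import * gives the robot as it stands.
- The arm moves only by the tool step_arm, never from a script. Its argument "moves" is one flat list of numbers, 7 for each row, row after row: the shift along the tool's x, y, z scaled (see below), then the turn, a rotation vector about the tool's x, y, z scaled (see below), then the closure, from -1 (fully open) to 1 (shut). A call has 1 to 8 rows; each row shifts and turns the pose as measured when the row begins, along the tool's axes as they then stand; what a row does not reach is not made up. The controller multiplies each number of a shift by 2 cm and each number of a turn by 4 degrees. A row lasts 1/12 s, in which the tool goes at most 41.7 mm and 7.16 degrees, less where a joint would pass 70% of its speed; a pose out of reach is approached as far as the arm can. A call with a number of a shift or a turn outside -1 to 1 is refused whole. A call with a gripper value outside its range is refused whole. The fingers move at their own pace and stop on an object; the grip force is fixed at half the most. Time passes only in rows, so rows that do not move let the fingers close. It gives the time, the measured TCP pose, the force and the opening at its end, in the units of the state.
- get_obs(): the state, without advancing time (a new reading comes with each control period).
- capture(name): name is "side" or "top" or "wrist"; returns the picture (384x512x3 uint8, red, green, blue); there is no depth.
- get_calibration(name): a dict with "mtx" (3x3 intrinsics, pixels), "k1" (the pictures are not rectified: a ray, as slopes to the right and down, at radius r is drawn at 1 + k1 r^2 times it, then the intrinsics apply), "eye" and "orientation" of the camera in the world; the wrist camera has in their place "mount" (4x4, takes a point from camera to tool coordinates, whose origin is the TCP and whose axes are the flange's). Camera axes: x right, y down, z forward; pixel columns grow to the right and rows downward; lengths in mm; the calibration is good to about 2 mm. A picture is of the moment at which its call begins: read the wrist's pose just before it. get_calibration takes no time and is no camera call.
- close_job(): hands the job in, once; it reports no verdict.
The state is a dict: "time": time; "joint_positions": joint angles; "dq": joint speeds; "tau": joint torques, N m; "tool_pos": TCP position; "tcp_rot": TCP orientation; "contact_force": force on the tool from outside, world axes, zero at the start; "moment": the same for the moment, N m; "grip_width": finger opening in mm.
Only numpy, scipy, OpenCV 4.12 (cv2) and the standard library are available. Lean on these libraries where they do the work, as an engineer would, in place of code of your own. Each camera call takes 0.05 s, during which the arm holds its last target.

## Task

A fresh paper-tape reel sits on the spindle of the banding machine. Take the linchpin from its holder, push it gently down through the cross hole near the spindle's free end until its collar rests on the spindle, then swing its ring down over the spindle's end until it is fully closed under the spindle, and let go. The spindle is clamped at an unmeasured extension, so feel for the hole and never press or knock the pin or the gripper hard (30 N is too much) against the machine; leave the other desk things alone.

Things in the scene. Friction and masses are not known exactly. Their poses are not given: they have to be found in the camera images.
- machine: Tape banding machine, fixed. Origin on the desk surface, vertically below where the spindle's cross hole would be with the spindle fully in; z up. The level spindle points along +y, its axis 110 mm high. Spindle and reel are firmly clamped 0 to 40 mm further out along +y: this extension differs each time, is not measured, and the spindle cannot be pushed along by hand.
- spindle_top (a point): Centre of the hole's mouth, on the 26 mm wide flat top (123 mm high), if the extension were 0; fixed to machine, same axes. The real hole is 0 to 40 mm further along +y. From the real hole: square 26 x 26 mm steel end, flat free end 13 mm to +y; round flange (radius 24 mm) 13 mm to -y; paper reel (radius 50 mm) 32 mm to -y. Hole vertical, right through, 12 mm wide, mouth chamfered 1.5 mm.
- housing_top (a point): Centre of the machine housing's top face, 191 mm high (a low bar on it reaches 205 mm), fixed to machine, same axes. Housing white and grey, 190 mm along x, 150 mm along y; its spindle side is 75 mm from here along +y.
- pin: Steel linchpin, about 110 g with ring, upright in the holder, collar on its top. Origin: centre of the collar's underside, z up. Shank 10 mm thick down to z -29 mm, tapering to a flat 6 mm tip at -36. Collar 19 mm across, z 0 to 6. Ring hinge along x at z 8 mm, on a block up to z 15. The ring opens to the pin's +y, which must face the machine's +y (spindle's free end) when in.
- pin_grip (a point): Best grasp point on the pin, 38 mm above its origin: middle of a flat-sided dark grip 14 mm thick (along pin x) and 20 mm wide (along y), reaching from 14 to 54 mm above the pin's origin. Axes as the pin.
- ring (a joint): Angle of the pin's wire ring, rad: 0 = fully closed (stop), hanging along the shank, outer bar passing under the tip; 1.57 = straight out to the pin's +y. Starts 1.4 to 1.7, upper stop 1.9. The stiff hinge holds any angle; about 1.5 N at the tab moves it. D-shaped, 4.8 mm wire, 45 mm wide, outer bar 50 mm from the hinge.
- ring_tab (a point): Middle of the free edge of the ring's push tab: a plate 18 mm wide, 4 mm thick, on the ring's outer bar, standing 23 mm square off the ring's plane: upward when the ring is straight out, along the pin's +y when closed (then at pin y 23 mm, z -42 mm: 10 mm beyond the spindle's free end).
- holder: Fixed grey plastic block 60 (x) x 40 (y) x 45 (z) mm, origin at the centre of its underside, with a vertical 12 mm hole 40 mm deep in the middle of its top, holding the pin.
- stamp: Bystander: wooden hand stamp, 36 mm diameter, 70 mm tall, origin under its centre. Leave alone.
- sponge_cup: Bystander: low black cup, 70 mm diameter, 30 mm tall, origin under its centre. Leave alone.
- bundle: Bystander: banded paper bundle 75 x 120 x 22 mm, origin under its centre. Leave alone.
Mind the look-alikes: they are no part of the job. Leave any purple look-alike of the pin alone.

How it is judged (in metres and radians):
On the way, in this order (a step that is already met when the one before it is completed fails the run):
1. the pin is pushed through the spindle, collar on the spindle, ring still open (x of pin in the frame of machine between -0.005 and 0.005 m and y of pin in the frame of machine between -0.005 and 0.045 m and z of pin in the frame of machine between 0.119 and 0.1265 m and angle between pin's own z axis and vertical below 0.15 rad and value of joint ring above 0.9 rad), for 0.2 s.
2. the ring is swung over the spindle's end and closed, the pin still home (x of pin in the frame of machine between -0.005 and 0.005 m and y of pin in the frame of machine between -0.005 and 0.045 m and z of pin in the frame of machine between 0.119 and 0.1265 m and angle between pin's own z axis and vertical below 0.15 rad and value of joint ring below 0.2 rad), for 0.2 s.
At the end, for the whole second after the job is handed in: The pin stands through the spindle's hole: in the machine's frame its origin is within 5 mm of the spindle axis in x, at y -5 to 45 mm and 119 to 126.5 mm high, leaning less than 0.15 rad; the ring is closed to below 0.2 rad; the pin is released and at rest (all of step 2 and linear speed of pin below 0.02 m/s); the robot touches nothing.
It fails at once if the pin or its ring is pressed against the machine or spindle with more than 30 N (contact force between pin and machine above 30 N).
It fails at once if the arm or the fingers press on the machine with more than 30 N (contact force between any of the arm, the fingers and machine above 30 N).
It fails at once if the stamp is moved more than 20 mm (distance of stamp from where it was at the start of the episode above 0.02 m).
It fails at once if the cup is moved more than 20 mm (distance of sponge_cup from where it was at the start of the episode above 0.02 m).
It fails at once if the bundle is moved more than 20 mm (distance of bundle from where it was at the start of the episode above 0.02 m).
It also fails if it takes over 61 s, if anything falls off the work surface, if the arm or the gripper's body presses on something with over 40 N, if the wrist force passes 120 N, or if a joint passes its speed limit or range.

## Working session

There is one attempt and no reset: what is moved stays moved. The work goes in short steps, Python scripts to look and compute and a tool call to move; the robot and the scene stay as the last step left them, time stands still between calls to the robot, and variables do not carry over. Pictures are saved under pics/ and viewed, and the job is handed in when it is done.

Besides the shell and the picture viewer there is one more tool, called after ">>>" as name(argument=value, ...) on one line, values as JSON. step_arm: Moves the arm, as the interface text tells. Shifts and turns lie within -1 to 1; 1 stands for 2 cm of shift or 4 degrees of turn. Its arguments: {"type":"object","properties":{"moves":{"type":"array"}},"required":["moves"]}

```bash
ls; mkdir -p pics; python3 - <<'E'
from plant import *
import cv2
print(get_obs())
for n in ["side","top","wrist"]:
    print(n,get_calibration(n))
    im=capture(n); cv2.imwrite(f"pics/{n}0.png",im[:,:,::-1])
E
```

```text
pics
{'time': 0.0, 'joint_positions': array([ 1.04498080e+00,  3.42719927e-01,  1.52500044e+00,  1.19102084e-07,
        1.27538991e+00, -1.46032509e-01]), 'dq': array([ 5.25260949e-05, -1.25913398e-03, -2.24663697e-04,  6.90708558e-04,
        3.61742780e-04, -7.39623257e-05]), 'tau': array([ 1.00502239e-03, -4.31234658e+01, -2.44226503e+01,  7.18686660e-02,
        5.58083807e-02, -1.23327836e-04]), 'tool_pos': array([194.42116766, 487.24600359, 226.05219506]), 'tcp_rot': array([-3.14009120e+00, -2.20948176e-04,  2.76180943e+00]), 'contact_force': array([-0.22490608, -0.41969689, -0.22644426]), 'moment': array([0.03927694, 0.00948559, 0.02327019]), 'grip_width': 91.53690441893423}
side {'mtx': array([[458.51530423,   0.        , 255.25817297],
       [  0.        , 458.51530423, 194.67711894],
       [  0.        ,   0.        ,   1.        ]]), 'k1': -0.18077816975325803, 'eye': array([475.14240542, 850.02469605, 805.47077199]), 'orientation': array([-2.22442442, -0.02192014, -3.03345071])}
top {'mtx': array([[445.91150376,   0.        , 254.10955332],
       [  0.        , 445.91150376, 191.50971018],
       [  0.        ,   0.        ,   1.        ]]), 'k1': -0.1568492358015959, 'eye': array([ 416.30499288,   13.62973893, 1105.58839187]), 'orientation': array([-3.02864938, -0.00936996, -1.56770933])}
wrist {'mtx': array([[284.30578509,   0.        , 255.39301609],
       [  0.        , 284.30578509, 192.39851146],
       [  0.        ,   0.        ,   1.        ]]), 'k1': -0.04387455956691739, 'mount': array([[ 1.29925033e-03, -9.68822877e-01, -2.47750974e-01,
         6.61581119e+01],
       [ 9.99998969e-01,  1.10717761e-03,  9.14587695e-04,
        -5.34376165e-01],
       [-6.11769152e-04, -2.47751907e-01,  9.68823316e-01,
        -1.58898554e+02],
       [ 0.00000000e+00,  0.00000000e+00,  0.00000000e+00,
         1.00000000e+00]])}
```

View pics/side0.png

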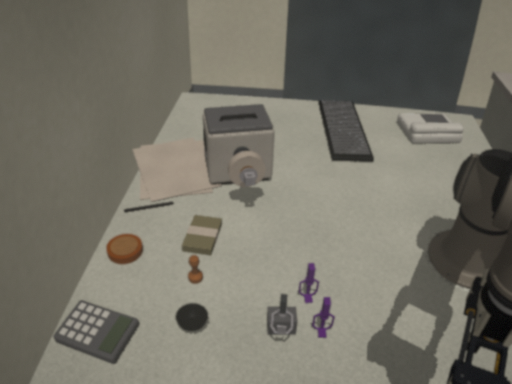

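View pics/top0.png

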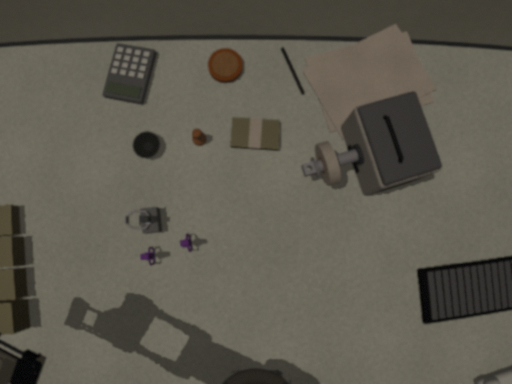

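View pics/wrist0.png

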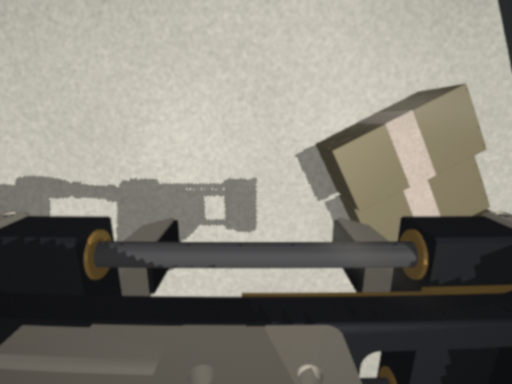

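The side picture shows three pin-like things: a grey one in a grey block at about (283,315), and two purple ones at (309,283) and (323,317). The grey one fits, since it is steel, stands in the holder block and isn't purple. In the top picture it is at (148,219). I'll enlarge it and the spindle to confirm.

```bash
cat > h.py <<'E'
import numpy as np, cv2
from scipy.spatial.transform import Rotation as Ro
from plant import *
def cam(n,obs=None):
    c=get_calibration(n)
    if n!="wrist":
        return c["mtx"],c["k1"],Ro.from_euler("xyz",c["orientation"]).as_matrix(),np.array(c["eye"])
    R=Ro.from_euler("xyz",obs["tcp_rot"]).as_matrix();M=c["mount"]
    return c["mtx"],c["k1"],R@M[:3,:3],R@M[:3,3]+obs["tool_pos"]
def proj(cm,P):
    K,k,R,e=cm; p=(np.atleast_2d(P)-e)@R
    s=p[:,:2]/p[:,2:]; r2=(s**2).sum(1,keepdims=True); s=s*(1+k*r2)
    return s*[K[0,0],K[1,1]]+[K[0,2],K[1,2]]
def ray(cm,uv):
    K,k,R,e=cm; d=(np.array(uv,float)-[K[0,2],K[1,2]])/[K[0,0],K[1,1]]
    s=d.copy()
    for _ in range(30): s=d/(1+k*(s@s))
    v=R@np.array([s[0],s[1],1]); return e,v/np.linalg.norm(v)
def atz(cm,uv,z):
    e,v=ray(cm,uv); return e+v*(z-e[2])/v[2]
def tri(cms,uvs):
    A=np.zeros((3,3));b=np.zeros(3)
    for c,u in zip(cms,uvs):
        e,v=ray(c,u);P=np.eye(3)-np.outer(v,v);A+=P;b+=P@e
    X=np.linalg.solve(A,b); return X,[proj(c,X)[0]-u for c,u in zip(cms,uvs)]
def crop(im,x0,y0,x1,y1,f,name):
    cv2.imwrite(name,cv2.resize(im[y0:y1,x0:x1,::-1],None,fx=f,fy=f,interpolation=cv2.INTER_CUBIC))
E
python3 - <<'E'
from h import *
s=cv2.imread("pics/side0.png")[:,:,::-1];t=cv2.imread("pics/top0.png")[:,:,::-1]
crop(s,250,255,350,355,6,"pics/c1.png")
crop(t,110,190,210,275,7,"pics/c2.png")
crop(s,190,95,290,215,5,"pics/c3.png")
crop(t,290,80,450,205,5,"pics/c4.png")
E
```

```text
(no output)
```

View pics/c1.png

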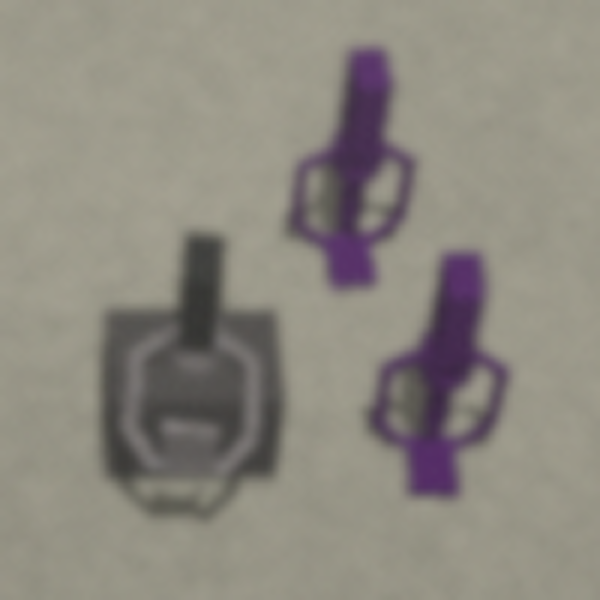

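View pics/c2.png

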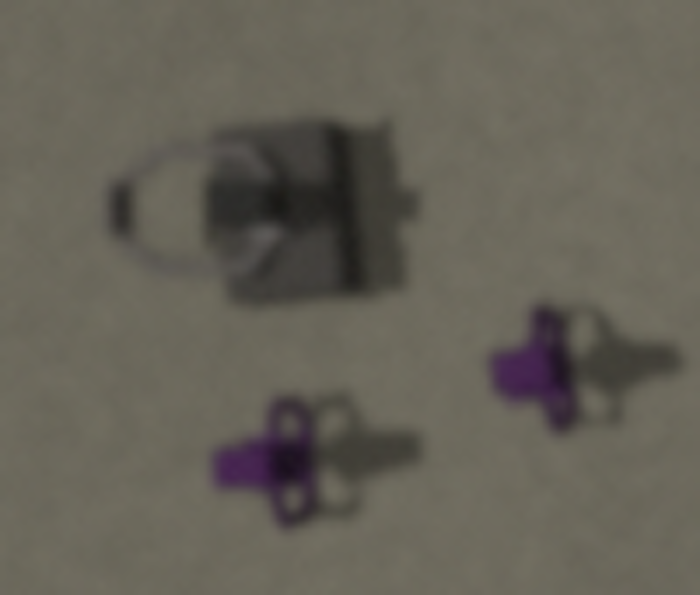

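View pics/c3.png

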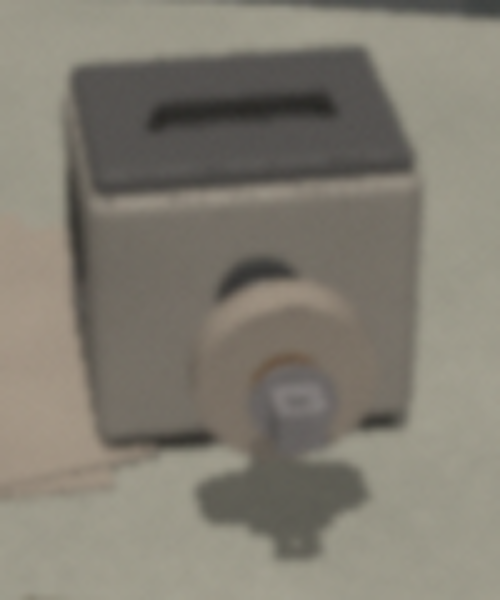

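View pics/c4.png

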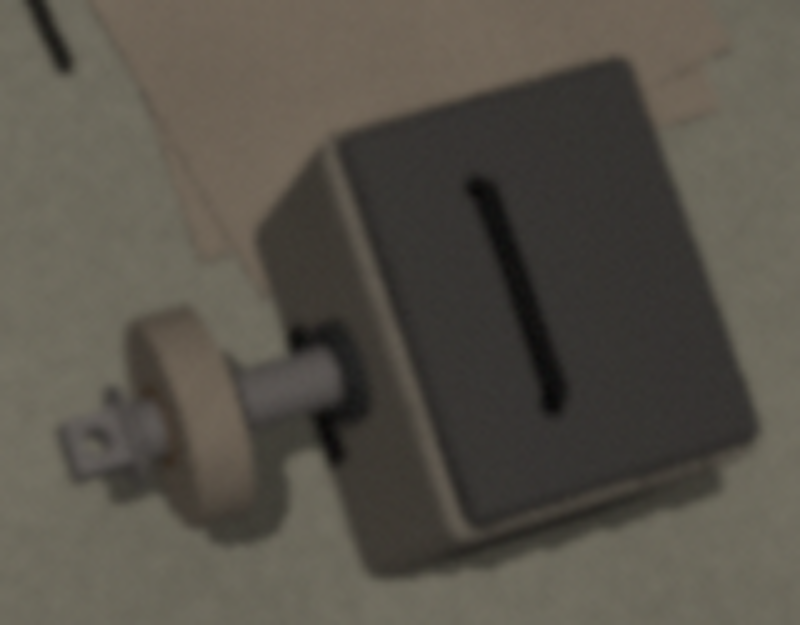

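The crop confirms it: the grey pin with its dark grip stands in the holder at side (283,315). Its open ring points to the image left in the top view, which is its tab end at (127,220). In the top view the spindle hole shows at (309.6,167.4). Next I'll compute poses and check them with overlays.

```bash
python3 - <<'E'
from h import *
T=cam("top");S=cam("side")
hole=atz(T,(290+98/5,80+437/5),123);print("hole top",hole)
hs=atz(S,(190+297/5,95+401/5),123);print("hole side",hs)
c=[(335,135),(625,55),(755,430),(475,525)]
C=np.array([atz(T,(290+a/5,80+b/5),191) for a,b in c]);print("housing corners",C.round(1)); print("ctr",C.mean(0))
for i in range(4):
    d=C[(i+1)%4]-C[i];print(np.linalg.norm(d),np.degrees(np.arctan2(d[1],d[0])))
# pin
print("griptop top",atz(T,(110+226/7,190+207/7),99)); print("griptop side",atz(S,(250+206/6,255+240/6),99))
print("tri",tri([T,S],[(110+226/7,190+207/7),(250+206/6,255+240/6)]))
for p in [(335,122),(350,292),(232,305),(218,128)]: print("holder",atz(T,(110+p[0]/7,190+p[1]/7),45).round(1))
for p in [(105,310),(275,310),(280,475),(105,475)]: print("holder side",atz(S,(250+p[0]/6,255+p[1]/6),45).round(1))
print("tab", tri([T,S],[(110+121/7,190+208/7),(250+190/6,255+432/6)]))
E
```

```text
hole top [ 582.67250908 -119.40483927  123.        ]
hole side [ 580.47141717 -118.07966156  123.        ]
housing corners [[ 703.5 -214.9  191. ]
 [ 743.5 -347.   191. ]
 [ 577.  -396.4  191. ]
 [ 535.  -269.8  191. ]]
ctr [ 639.73542454 -307.02531258  191.        ]
138.00236990260618 -73.16450891745448
173.71493463356256 -163.44752902643543
133.3823515788533 108.33981043906972
177.25531663222935 18.06644781919671
griptop top [465.21524497 258.72685899  99.        ]
griptop side [466.54052914 249.63035798  99.        ]
tri (array([465.72938628, 256.68502423, 107.20950663]), [array([ 0.02915416, -0.40423263]), array([0.45931707, 0.07283819])])
holder [497.3 234.7  45. ]
holder [439.2 228.2  45. ]
holder [434.4 269.   45. ]
holder [494.9 275.4  45. ]
holder side [498.9 239.7  45. ]
holder side [439.9 232.7  45. ]
holder side [435.2 302.2  45. ]
holder side [492.7 308.9  45. ]
tab (array([466.22634584, 303.02755174,  65.1217229 ]), [array([ 0.00092833, -0.01193836]), array([0.0142515 , 0.00231776])])
```

```bash
cat >> h.py <<'E'
def down(yaw_deg,tilt=0):
    # tool down, tool x at world yaw; tilt (deg) about tool y
    return Ro.from_euler("xyz",[np.pi,0,np.radians(yaw_deg)])*Ro.from_rotvec([0,np.radians(tilt),0])
def plan(target,rot,n=None,close=-1,vmax=1.0):
    o=get_obs();p=o["tool_pos"].copy();R=Ro.from_euler("xyz",o["tcp_rot"])
    w=(R.inv()*rot).as_rotvec(); d=np.linalg.norm(target-p)
    m=max(np.abs(R.inv().apply(target-p)).max()/20/vmax*1.0,d/20/vmax,np.degrees(np.abs(w).max())/4)
    N=int(np.ceil(m)) if n is None else n
    rows=[]
    for i in range(N):
        dp=(target-p)/(N-i); s=R.inv().apply(dp)/20; ww=(R.inv()*rot).as_rotvec()/(N-i); t=np.degrees(ww)/4
        s=np.round(s,2);t=np.round(t,2); rows.append(list(np.clip(s,-1,1))+list(np.clip(t,-1,1))+[close])
        p=p+R.apply(s*20); R=R*Ro.from_rotvec(np.radians(t*4))
    for i in range(0,N,8): print("CALL",[float(x) for r in rows[i:i+8] for x in r])
def st():
    o=get_obs();R=Ro.from_euler("xyz",o["tcp_rot"])
    print("t",round(o["time"],2),"p",o["tool_pos"].round(1),"rpy",np.degrees(o["tcp_rot"]).round(1),"F",o["contact_force"].round(1),"M",o["moment"].round(2),"w",round(o["grip_width"],1),"q",o["joint_positions"].round(2)); return o
E
python3 - <<'E'
from h import *
T=cam("top");S=cam("side")
print(tri([T,S],[(110+232/7,190+470/7),(250+370/6,255+52/6)]))
print(tri([T,S],[(110+510/7,190+375/7),(250+370/6,255+52/6)]))
print(tri([T,S],[(110+232/7,190+470/7),(250+463/6,255+258/6)]))
plan(np.array([466,250,205]),down(96))
E
```

```text
(array([401.79413929, 234.62055765, 179.14293069]), [array([ 0.64300728, -9.00009295]), array([9.84615874, 0.8248459 ])])
(array([413.0240254 , 163.47490808, 106.59993003]), [array([ 0.04733141, -0.52726562]), array([0.55468666, 0.07111012])])
(array([381.21352345, 253.17385612, 105.51932785]), [array([ 0.03981151, -0.33355641]), array([0.37973875, 0.04383382])])
CALL [-0.9, -0.32, 0.06, -0.0, 0.0, 0.82, -1.0, -0.91, -0.26, 0.06, -0.0, 0.0, 0.82, -1.0, -0.93, -0.21, 0.06, -0.0, 0.0, 0.82, -1.0, -0.94, -0.16, 0.06, -0.0, 0.0, 0.82, -1.0, -0.94, -0.1, 0.05, -0.0, 0.0, 0.82, -1.0, -0.95, -0.05, 0.06, -0.0, 0.0, 0.82, -1.0, -0.95, 0.0, 0.05, -0.0, 0.0, 0.82, -1.0, -0.95, 0.06, 0.06, -0.0, 0.0, 0.82, -1.0]
CALL [-0.94, 0.11, 0.05, -0.0, 0.0, 0.82, -1.0, -0.93, 0.17, 0.06, -0.0, 0.0, 0.82, -1.0, -0.92, 0.22, 0.05, -0.0, 0.0, 0.82, -1.0, -0.91, 0.27, 0.06, -0.0, 0.0, 0.82, -1.0, -0.89, 0.32, 0.05, -0.0, 0.0, 0.82, -1.0, -0.87, 0.38, 0.06, -0.0, 0.0, 0.82, -1.0, -0.85, 0.42, 0.05, -0.0, 0.0, 0.82, -1.0, -0.82, 0.47, 0.06, -0.0, 0.0, 0.81, -1.0]
CALL [-0.8, 0.52, 0.05, -0.0, 0.0, 0.82, -1.0, -0.76, 0.56, 0.06, -0.01, 0.01, 0.81, -1.0, -0.73, 0.61, 0.05, -0.0, 0.0, 0.82, -1.0]
```

>>> step_arm(moves=[-0.9,-0.32,0.06,0,0,0.82,-1,-0.91,-0.26,0.06,0,0,0.82,-1,-0.93,-0.21,0.06,0,0,0.82,-1,-0.94,-0.16,0.06,0,0,0.82,-1,-0.94,-0.1,0.05,0,0,0.82,-1,-0.95,-0.05,0.06,0,0,0.82,-1,-0.95,0,0.05,0,0,0.82,-1,-0.95,0.06,0.06,0,0,0.82,-1])

```text
time: 0.82
tool_pos: [309.2, 383.7, 214.4]
tcp_rot: [-3.136, -0.0, 2.291]
contact_force: [-0.6, -1.1, -0.3]
grip_width: 91.7
```

>>> step_arm(moves=[-0.94,0.11,0.05,0,0,0.82,-1,-0.93,0.17,0.06,0,0,0.82,-1,-0.92,0.22,0.05,0,0,0.82,-1,-0.91,0.27,0.06,0,0,0.82,-1,-0.89,0.32,0.05,0,0,0.82,-1,-0.87,0.38,0.06,0,0,0.82,-1,-0.85,0.42,0.05,0,0,0.82,-1,-0.82,0.47,0.06,0,0,0.81,-1])

```text
time: 1.48
tool_pos: [424.7, 274.6, 203.0]
tcp_rot: [-3.132, 0.004, 1.81]
contact_force: [0.1, 0.3, 0.1]
grip_width: 91.4
```

```bash
python3 - <<'E'
from h import *
o=st()
plan(np.array([466,250,205]),down(96),close=0.1)
E
```

```text
t 1.48 p [424.7 274.6 203. ] rpy [-179.5    0.2  103.7] F [0.1 0.3 0.1] M [-0.09  0.09 -0.02] w 91.4 q [ 0.42  0.33  1.61 -0.    1.21  0.19]
CALL [-0.56, 0.57, -0.04, -0.04, 0.02, 0.64, 0.1, -0.54, 0.6, -0.03, -0.05, 0.02, 0.64, 0.1, -0.5, 0.62, -0.04, -0.04, 0.02, 0.64, 0.1]
```

>>> step_arm(moves=[-0.56,0.57,-0.04,-0.04,0.02,0.64,0.1,-0.54,0.6,-0.03,-0.05,0.02,0.64,0.1,-0.5,0.62,-0.04,-0.04,0.02,0.64,0.1,0,0,0,0,0,0,0.1])

```text
time: 1.82
tool_pos: [469.4, 245.6, 203.5]
tcp_rot: [-3.14, 0.002, 1.662]
contact_force: [-0.0, -0.0, -0.5]
grip_width: 69.8
```

```bash
python3 - <<'E'
from h import *
o=st()
im=capture("wrist"); cv2.imwrite("pics/w1.png",im[:,:,::-1])
E
```

```text
t 1.82 p [469.4 245.6 203.5] rpy [-1.799e+02  1.000e-01  9.520e+01] F [-0.  -0.  -0.5] M [-0.08  0.03  0.02] w 69.8 q [ 0.34  0.37  1.55 -0.    1.23  0.25]
```

View pics/w1.png

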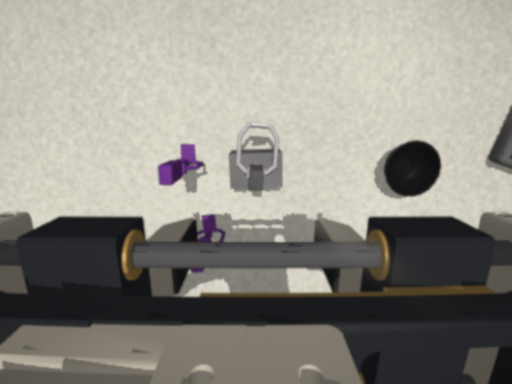

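The wrist view shows the grey pin at (256,178) with its ring at (258,148) above it. The purple ones are at (178,165) and (208,230), to the left. I'll zoom in.

```bash
python3 - <<'E'
from h import *
im=cv2.imread("pics/w1.png")[:,:,::-1]
crop(im,215,110,300,200,7,"pics/w1c.png")
E
```

```text
(no output)
```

View pics/w1c.png

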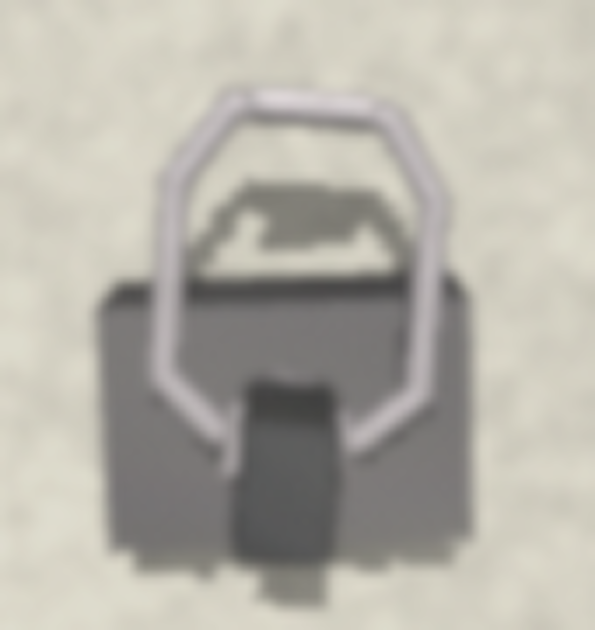

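```bash
python3 - <<'E'
from h import *
o=get_obs();W=cam("wrist",o)
f=lambda p:(215+p[0]/7,110+p[1]/7)
def ang(a,b,z):
    A,B=atz(W,f(a),z),atz(W,f(b),z);d=B-A;print(A.round(1),B.round(1),np.linalg.norm(d).round(1),np.degrees(np.arctan2(d[1],d[0])).round(1))
ang((100,312),(470,292),45);ang((112,548),(472,540),45)
ang((236,100),(388,112),76) # tab top
ang((165,190),(442,205),53);ang((160,375),(430,390),53);ang((222,440),(350,445),53)
ang((247,385),(333,383),60)
ang((237,558),(332,560),99);ang((245,425),(340,425),99)
print("griptop ctr",atz(W,f((287,492)),99),"tab mid",atz(W,f((311,104)),76),"ring mid",atz(W,f((303,197)),53))
E
```

```text
[435.9 271.3  45. ] [494.2 280.1  45. ] 58.9 8.6
[440.7 232.9  45. ] [499.3 239.9  45. ] 59.0 6.8
[455.3 306.8  76. ] [476.7 307.2  76. ] 21.4 1.1
[445.1 291.9  53. ] [487.5 293.7  53. ] 42.5 2.4
[446.6 263.4  53. ] [488.9 265.1  53. ] 42.3 2.3
[457.2 254.1  53. ] [477.4 255.2  53. ] 20.2 3.2
[460.4 264.2  60. ] [473.4 265.8  60. ] 13.2 6.8
[461.5 246.6  99. ] [474.4 247.6  99. ] 12.9 4.3
[460.9 265.   99. ] [473.5 266.2  99. ] 12.7 5.5
griptop ctr [467.35818278 256.43160415  99.        ] tab mid [465.8184161  307.23584273  76.        ] ring mid [466.22671935 292.87728254  53.        ]
```

Ring and grip give a pin yaw of about 2.5°, at (467.4, 256.3). The holder centre agrees at (467.5, 256.0), though the holder itself is turned by about 7.5°.

```bash
python3 - <<'E'
from h import *
plan(np.array([467.4,256.3,170]),down(92.5),close=0.2)
E
```

```text
CALL [0.25, 0.01, 0.83, -0.02, 0.01, 0.36, 0.2, 0.26, 0.0, 0.84, -0.03, 0.01, 0.36, 0.2]
```

>>> step_arm(moves=[0.25,0.01,0.83,-0.02,0.01,0.36,0.2,0.26,0,0.84,-0.03,0.01,0.36,0.2,0,0,0,0,0,0,0.2])

```text
time: 2.12
tool_pos: [466.0, 257.2, 169.3]
tcp_rot: [-3.141, -0.001, 1.615]
contact_force: [-0.2, -0.9, 0.7]
grip_width: 46.2
```

```bash
python3 - <<'E'
from h import *
st();plan(np.array([467.4,256.3,65]),down(92.5),n=7,close=0.2)
im=capture("wrist"); cv2.imwrite("pics/w2.png",im[:,:,::-1])
E
```

```text
t 2.12 p [466.  257.2 169.3] rpy [-180.    -0.    92.5] F [-0.2 -0.9  0.7] M [-0.08  0.06  0.02] w 46.2 q [0.36 0.41 1.59 0.   1.14 0.32]
CALL [-0.01, 0.01, 0.74, -0.0, -0.0, 0.0, 0.2, -0.01, 0.01, 0.75, -0.0, -0.0, 0.0, 0.2, -0.01, 0.01, 0.74, -0.0, -0.0, 0.0, 0.2, -0.01, 0.01, 0.75, -0.0, -0.0, 0.0, 0.2, -0.0, 0.01, 0.74, -0.0, -0.0, 0.0, 0.2, -0.01, 0.01, 0.75, -0.0, -0.0, 0.0, 0.2, -0.0, 0.01, 0.74, -0.0, -0.01, 0.01, 0.2]
```

View pics/w2.png

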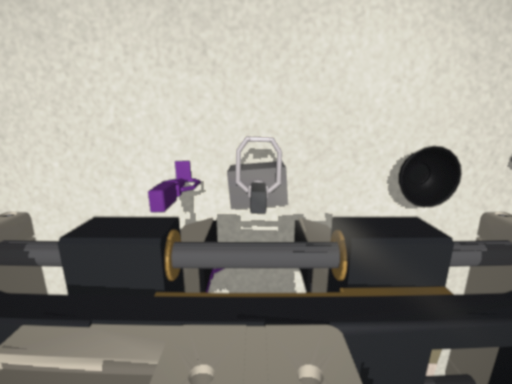

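The ring at (259,160) is now square to the image, and the pin at (258,195) sits midway between the fingers, so I'll descend.

>>> step_arm(moves=[-0.01,0.01,0.74,0,0,0,0.2,-0.01,0.01,0.75,0,0,0,0.2,-0.01,0.01,0.74,0,0,0,0.2,-0.01,0.01,0.75,0,0,0,0.2,0,0.01,0.74,0,0,0,0.2,-0.01,0.01,0.75,0,0,0,0.2,0,0.01,0.74,0,0,0,0.2])

```text
time: 2.75
tool_pos: [470.2, 260.6, 73.0]
tcp_rot: [3.127, -0.005, 1.633]
contact_force: [0.1, -0.3, 0.0]
grip_width: 36.8
```

```bash
python3 - <<'E'
from h import *
st();plan(np.array([467.4,256.3,64]),down(92.5),n=1,close=0.2)
im=capture("wrist"); cv2.imwrite("pics/w3.png",im[:,:,::-1])
im=capture("side"); crop(im,230,230,360,350,6,"pics/s3.png")
E
```

```text
t 2.75 p [470.2 260.6  73. ] rpy [179.2  -0.3  93.6] F [ 0.1 -0.3  0. ] M [-0.08  0.03  0.03] w 36.8 q [0.36 0.53 1.7  0.   0.9  0.3 ]
CALL [-0.21, -0.16, 0.45, 0.2, -0.08, 0.27, 0.2]
```

View pics/w3.png

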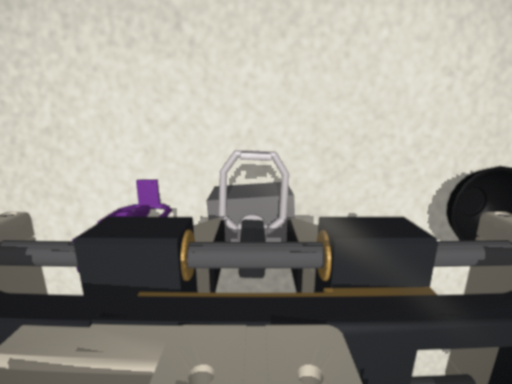

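View pics/s3.png

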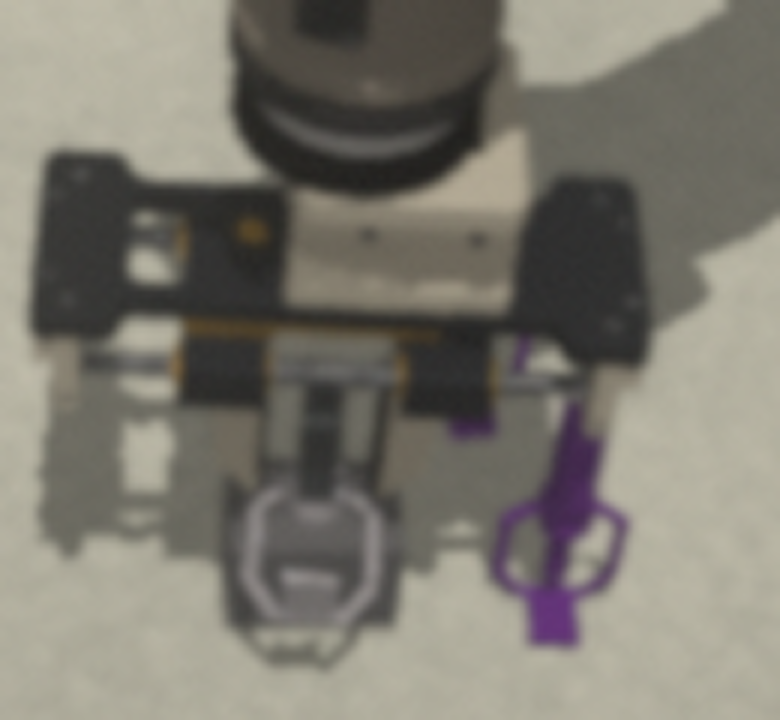

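The fingers are straddling the grip. There was some drift, so I'll correct it and finish descending.

>>> step_arm(moves=[-0.21,-0.16,0.35,0.2,-0.08,0.27,0.2,0,0,0,0,0,0,0.2])

```text
time: 3.02
tool_pos: [466.0, 256.0, 65.9]
tcp_rot: [-3.138, 0.002, 1.615]
contact_force: [0.0, 0.8, -0.8]
grip_width: 36.5
```

```bash
python3 - <<'E'
from h import *
st();plan(np.array([467.4,256.3,64]),down(92.5),n=1,close=0.2)
E
```

```text
t 3.02 p [466.  256.   65.9] rpy [-1.798e+02  1.000e-01  9.250e+01] F [ 0.   0.8 -0.8] M [-0.11  0.06  0.04] w 36.5 q [ 0.36  0.54  1.71 -0.    0.9   0.31]
CALL [0.01, 0.07, 0.1, -0.06, 0.03, 0.0, 0.2]
```

>>> step_arm(moves=[0.01,0.07,0.08,-0.05,0.02,0,0.2,0,0,0,0,0,0,0.6,0,0,0,0,0,0,0.8])

```text
time: 3.27
tool_pos: [468.8, 256.7, 66.6]
tcp_rot: [3.138, -0.001, 1.615]
contact_force: [0.6, -0.1, -0.3]
grip_width: 27.7
```

>>> step_arm(moves=[0,0,0,0,0,0,1,0,0,0,0,0,0,1,0,0,0,0,0,0,1,0,0,0,0,0,0,1,0,0,0,0,0,0,1])

```text
time: 3.68
tool_pos: [469.0, 256.8, 67.7]
tcp_rot: [3.137, -0.001, 1.615]
contact_force: [-0.5, 0.2, -1.5]
grip_width: 13.7
```

```bash
python3 - <<'E'
from h import *
st()
E
```

```text
t 3.68 p [469.  256.8  67.7] rpy [ 1.797e+02 -1.000e-01  9.250e+01] F [-0.5  0.2 -1.5] M [-0.15  0.06  0.03] w 13.7 q [0.36 0.54 1.7  0.   0.9  0.31]
```

Gripped: width is 13.7 mm, with no noticeable force. The grip sits about 4 mm higher than nominal. Now I'll lift straight up.

>>> step_arm(moves=[0,-0.02,-0.3,0,0,0,1,0,-0.02,-0.5,0,0,0,1,0,-0.01,-0.5,0,0,0,1,0,0,-0.5,0,0,0,1,0,0,-0.6,0,0,0,1])

```text
time: 4.1
tool_pos: [467.0, 256.5, 118.0]
tcp_rot: [3.14, -0.001, 1.615]
contact_force: [0.2, -0.1, -1.0]
grip_width: 13.6
```

```bash
python3 - <<'E'
from h import *
st()
im=capture("side"); crop(im,230,200,360,350,5,"pics/s4.png")
im=capture("wrist"); cv2.imwrite("pics/w4.png",im[:,:,::-1])
E
```

```text
t 4.1 p [467.  256.5 118. ] rpy [179.9  -0.   92.5] F [ 0.2 -0.1 -1. ] M [-0.03  0.07 -0.09] w 13.6 q [0.36 0.47 1.66 0.   1.02 0.31]
```

View pics/s4.png

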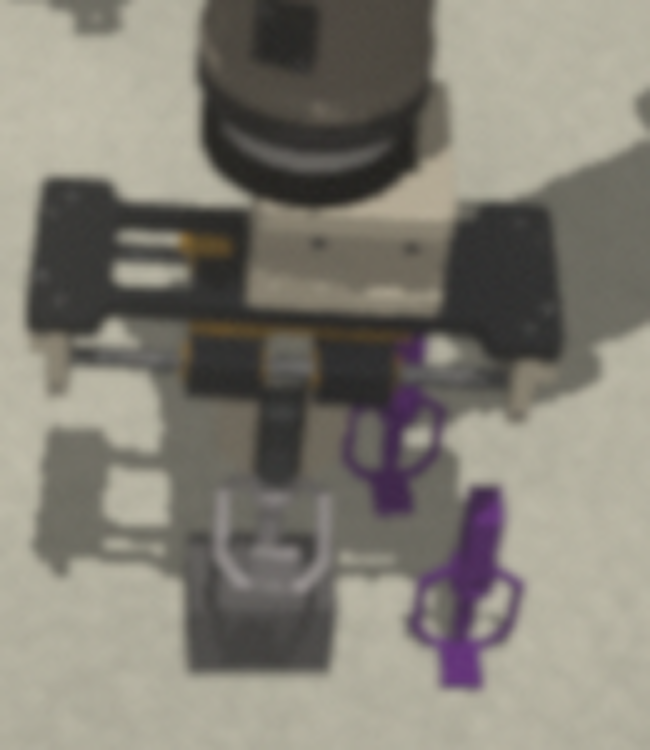

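View pics/w4.png

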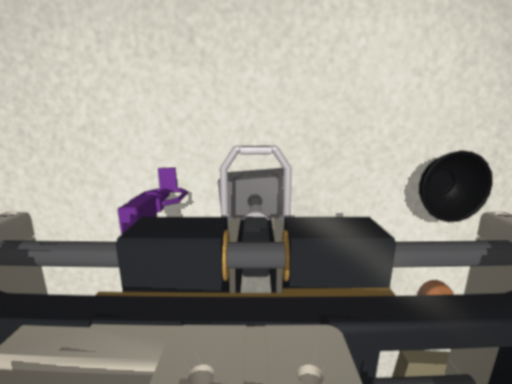

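The pin is out of the holder with its ring still open. Next is the transfer to a point above the spindle.

```bash
python3 - <<'E'
from h import *
plan(np.array([467,256,215]),down(95),n=5,close=1)
import h
o=get_obs()
def fake():
    q=dict(o);q["tool_pos"]=np.array([467,256,215.]);q["tcp_rot"]=down(95).as_euler("xyz");return q
h.get_obs=fake
plan(np.array([574,-95,215]),down(107.4),close=1)
E
```

```text
CALL [-0.01, -0.01, -0.95, 0.02, -0.01, -0.12, 1.0, -0.01, -0.01, -0.95, 0.02, -0.01, -0.12, 1.0, -0.01, -0.01, -0.95, 0.02, -0.0, -0.12, 1.0, -0.01, -0.02, -0.96, 0.02, -0.01, -0.13, 1.0, -0.01, -0.01, -0.95, 0.02, -0.0, -0.12, 1.0]
CALL [-0.94, 0.2, 0.0, 0.0, 0.0, -0.16, 1.0, -0.95, 0.19, 0.0, -0.0, 0.0, -0.16, 1.0, -0.95, 0.18, 0.0, -0.0, 0.0, -0.16, 1.0, -0.95, 0.17, 0.0, -0.0, 0.0, -0.16, 1.0, -0.95, 0.16, 0.0, -0.0, 0.0, -0.16, 1.0, -0.95, 0.15, 0.0, -0.0, 0.0, -0.16, 1.0, -0.96, 0.14, 0.0, -0.0, 0.0, -0.16, 1.0, -0.96, 0.12, 0.0, -0.0, 0.0, -0.17, 1.0]
CALL [-0.96, 0.11, 0.0, -0.0, 0.0, -0.16, 1.0, -0.96, 0.1, 0.0, -0.0, 0.0, -0.17, 1.0, -0.96, 0.09, 0.0, -0.0, 0.0, -0.16, 1.0, -0.96, 0.08, 0.0, -0.0, 0.0, -0.17, 1.0, -0.96, 0.07, 0.0, -0.0, 0.0, -0.16, 1.0, -0.97, 0.06, 0.0, -0.0, 0.0, -0.17, 1.0, -0.96, 0.05, 0.0, -0.0, 0.0, -0.16, 1.0, -0.97, 0.04, 0.0, -0.0, 0.0, -0.17, 1.0]
CALL [-0.97, 0.02, 0.0, -0.0, 0.0, -0.16, 1.0, -0.96, 0.02, 0.0, -0.0, 0.0, -0.17, 1.0, -0.97, 0.0, 0.0, -0.0, 0.0, -0.16, 1.0]
```

>>> step_arm(moves=[0,0,-0.95,0,0,-0.12,1,0,0,-0.95,0,0,-0.12,1,0,0,-0.95,0,0,-0.12,1,0,0,-0.95,0,0,-0.13,1,0,0,-0.8,0,0,-0.12,1])

```text
time: 4.62
tool_pos: [464.9, 255.6, 212.1]
tcp_rot: [-3.14, 0.001, 1.659]
contact_force: [-0.3, -0.3, -0.8]
grip_width: 13.7
```

>>> step_arm(moves=[-0.5,0.1,0,0,0,-0.16,1,-0.95,0.19,0,0,0,-0.16,1,-0.95,0.18,0,0,0,-0.16,1,-0.95,0.17,0,0,0,-0.16,1,-0.95,0.16,0,0,0,-0.16,1,-0.95,0.15,0,0,0,-0.16,1,-0.96,0.14,0,0,0,-0.16,1,-0.96,0.12,0,0,0,-0.17,1])

```text
time: 5.28
tool_pos: [508.3, 114.9, 216.7]
tcp_rot: [3.137, -0.002, 1.761]
contact_force: [0.3, 0.8, -1.0]
grip_width: 14.1
```

>>> step_arm(moves=[-0.96,0.11,0,0,0,-0.16,1,-0.96,0.1,0,0,0,-0.17,1,-0.96,0.09,0,0,0,-0.16,1,-0.96,0.08,0,0,0,-0.17,1,-0.96,0.07,0,0,0,-0.16,1,-0.6,0.04,0,0,0,-0.17,1,0,0,0,0,0,0,1])

```text
time: 5.87
tool_pos: [541.2, 2.7, 215.4]
tcp_rot: [3.14, -0.001, 1.831]
contact_force: [-0.5, -0.4, -0.9]
grip_width: 13.7
```

```bash
python3 - <<'E'
from h import *
st()
plan(np.array([574,-95,215]),down(107.4),close=1)
E
```

```text
t 5.87 p [541.2   2.7 215.4] rpy [179.9  -0.  104.9] F [-0.5 -0.4 -0.9] M [-0.08  0.04 -0.03] w 13.7 q [-0.14  0.38  1.5   0.    1.26 -0.4 ]
CALL [-0.86, 0.06, 0.0, 0.0, -0.0, -0.1, 1.0, -0.86, 0.05, 0.0, 0.0, -0.0, -0.1, 1.0, -0.86, 0.04, 0.0, 0.01, -0.0, -0.11, 1.0, -0.86, 0.04, 0.01, 0.0, -0.0, -0.1, 1.0, -0.85, 0.03, 0.0, 0.01, -0.0, -0.11, 1.0, -0.86, 0.02, 0.01, 0.0, -0.01, -0.1, 1.0]
```

>>> step_arm(moves=[-0.8,0.05,0,0,0,-0.1,1,-0.8,0.05,0,0,0,-0.1,1,-0.8,0.04,0,0,0,-0.11,1,-0.8,0.04,0,0,0,-0.1,1,-0.7,0.03,0,0,0,-0.11,1,-0.4,0.02,0,0,0,-0.1,1,0,0,0,0,0,0,1])

```text
time: 6.45
tool_pos: [567.4, -77.5, 214.0]
tcp_rot: [-3.14, -0.005, 1.875]
contact_force: [-0.5, -0.1, -1.3]
grip_width: 13.8
```

```bash
python3 - <<'E'
from h import *
st()
im=capture("wrist"); cv2.imwrite("pics/w5.png",im[:,:,::-1])
st()
im=capture("side"); crop(im,180,90,310,240,5,"pics/s5.png");cv2.imwrite("pics/side5.png",im[:,:,::-1])
im=capture("top"); crop(im,270,80,450,220,4,"pics/t5.png");cv2.imwrite("pics/top5.png",im[:,:,::-1])
E
```

```text
t 6.45 p [567.4 -77.5 214. ] rpy [-179.9   -0.3  107.4] F [-0.5 -0.1 -1.3] M [-0.06  0.03 -0.02] w 13.8 q [-0.27  0.44  1.41  0.    1.3  -0.58]
t 6.5 p [567.2 -76.8 214. ] rpy [-179.9   -0.3  107.4] F [ 0.4  0.2 -0.8] M [-0.07  0.04  0.02] w 13.9 q [-0.27  0.44  1.41  0.    1.3  -0.58]
```

View pics/w5.png

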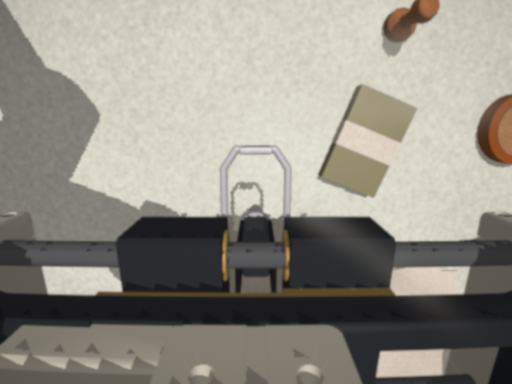

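View pics/s5.png

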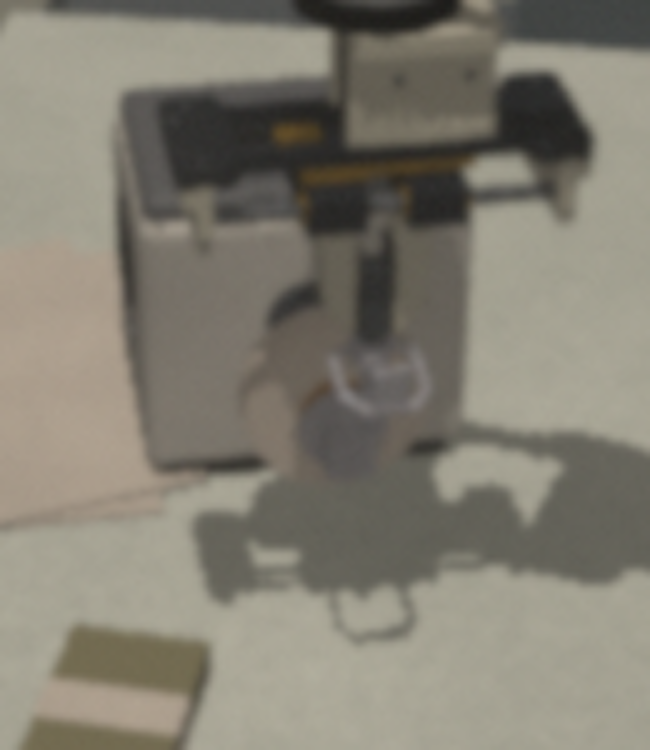

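View pics/t5.png

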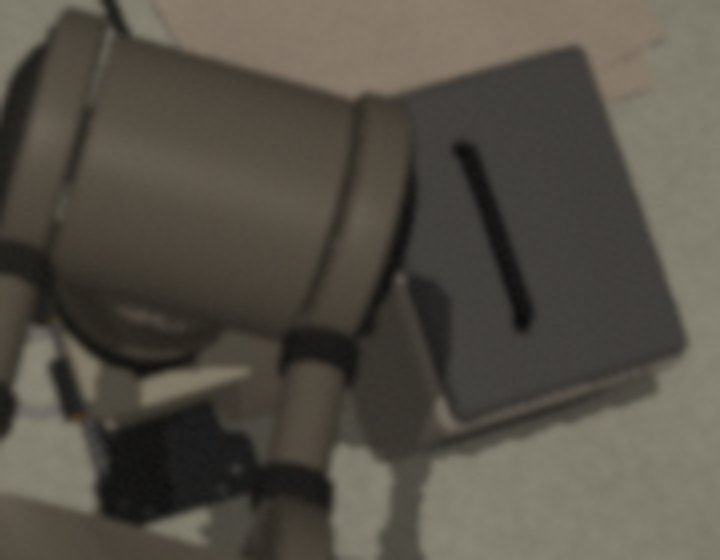

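```bash
python3 - <<'E'
from h import *
S=cam("side")
c=[(70,68),(368,47),(412,165),(95,192)]
C=np.array([atz(S,(190+a/5,95+b/5),191) for a,b in c]);print(C.round(1),C.mean(0))
for i in range(4):
    d=C[(i+1)%4]-C[i];print(np.linalg.norm(d),np.degrees(np.arctan2(d[1],d[0])))
plan(np.array([581.5,-118.8,211]),down(107.4),close=1)
E
```

```text
[[ 742.6 -342.2  191. ]
 [ 571.6 -395.2  191. ]
 [ 534.2 -254.2  191. ]
 [ 700.1 -200.3  191. ]] [ 637.13550618 -297.9754399   191.        ]
178.99423477818058 -162.77368962326855
145.84626999356124 104.85212499932051
174.44104076938305 18.004256385601863
148.0968340322403 -73.34337306665857
CALL [-0.75, 0.02, 0.05, -0.01, -0.03, 0.01, 1.0, -0.76, 0.01, 0.05, -0.01, -0.02, 0.01, 1.0, -0.75, 0.02, 0.05, -0.0, -0.03, 0.01, 1.0]
```

>>> step_arm(moves=[-0.5,0.02,0.05,0,-0.03,0,1,-0.6,0.01,0.05,0,-0.02,0,1,-0.5,0.01,0.05,0,-0.03,0,1,-0.3,0,0,0,0,0,1,0,0,0,0,0,0,1])

```text
time: 7.02
tool_pos: [580.1, -112.9, 211.1]
tcp_rot: [-3.14, 0.001, 1.879]
contact_force: [-0.5, 0.2, -1.3]
grip_width: 13.9
```

```bash
python3 - <<'E'
from h import *
st()
im=capture("wrist"); cv2.imwrite("pics/w6.png",im[:,:,::-1]);crop(im,200,130,312,230,6,"pics/w6c.png")
st()
im=capture("side"); crop(im,200,110,300,230,5,"pics/s6.png");cv2.imwrite("pics/side6.png",im[:,:,::-1])
E
```

```text
t 7.02 p [ 580.1 -112.9  211.1] rpy [-179.9    0.   107.7] F [-0.5  0.2 -1.3] M [-0.06  0.1  -0.03] w 13.9 q [-0.32  0.48  1.36 -0.    1.31 -0.63]
t 7.07 p [ 579.9 -112.5  211. ] rpy [-179.9    0.   107.7] F [ 0.1  0.7 -0.3] M [-0.06  0.01 -0.06] w 13.8 q [-0.32  0.48  1.36 -0.    1.31 -0.63]
```

View pics/w6.png

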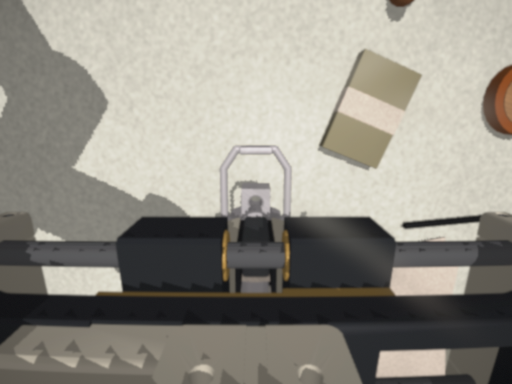

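View pics/w6c.png

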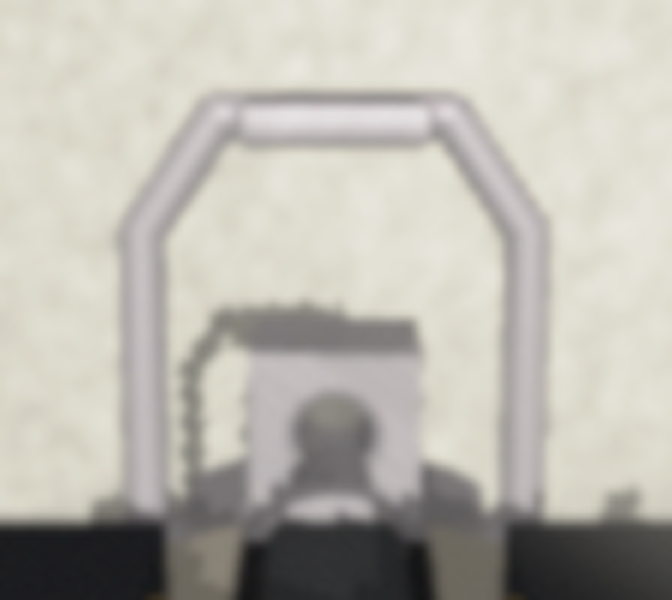

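View pics/s6.png

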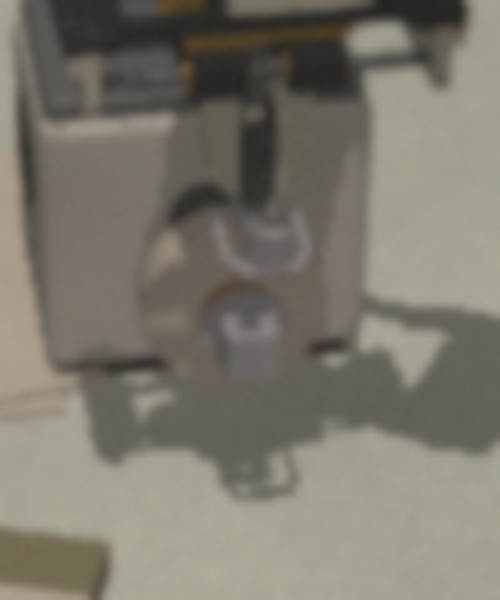

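The enlarged wrist view shows the spindle's flat top (crop x 247–418, end edge y≈352) and the dark hole at crop (335,432), centred under the ring. I'll compute where the hole is and where the pin tip projects.

```bash
python3 - <<'E'
from h import *
o=get_obs();o["tool_pos"]=np.array([580.0,-112.7,211.05]);W=cam("wrist",o)
R=Ro.from_euler("xyz",o["tcp_rot"]).as_matrix()
f=lambda p:(200+p[0]/6,130+p[1]/6)
g=lambda P:((proj(W,P)[0]-[200,130])*6).round(0)
for p in [(247,352),(418,352),(247,480),(418,480),(335,432),(335,390)]:
    P=atz(W,f(p),123);print(p,P.round(1),"tool",(R.T@(P-o["tool_pos"])).round(1))
for z,n in [(22.7,"origin"),(51.7,"sh29"),(58.7,"tip")]:
    print(n,g(o["tool_pos"]+R@[0,0,z]), g(o["tool_pos"]+R@[5,0,z]))
    for d in (-3,3): print(g(o["tool_pos"]+R@[0,d,z]))
print("ring bar", [g(o["tool_pos"]+R@[50,y,14.7]) for y in (-22,22)])
E
```

```text
(247, 352) [ 565.8 -110.7  123. ] tool [  6.2 -12.8  88.1]
(418, 352) [ 590.1 -102.9  123. ] tool [ 6.2 12.7 88. ]
(247, 480) [ 571.7 -129.8  123. ] tool [-13.8 -13.   88.1]
(418, 480) [ 596.4 -121.9  123. ] tool [-13.8  13.   88. ]
(335, 432) [ 582.1 -118.5  123. ] tool [-6.2  0.4 88. ]
(335, 390) [ 580.1 -112.3  123. ] tool [ 0.4  0.4 88. ]
origin [332. 542.] [333. 500.]
[306. 542.]
[359. 542.]
sh29 [333. 465.] [333. 428.]
[309. 465.]
[356. 465.]
tip [333. 449.] [333. 413.]
[310. 449.]
[355. 449.]
ring bar [array([115., 101.]), array([551., 102.])]
```

```bash
python3 - <<'E'
from h import *
a=cv2.imread("pics/w5.png")[175:225,230:282];b=cv2.imread("pics/w6.png")[175:225,230:282];c=cv2.imread("pics/w4.png")[175:225,230:282]
r=[cv2.convertScaleAbs(cv2.resize(x,None,fx=7.5,fy=7.5,interpolation=cv2.INTER_CUBIC),alpha=1.3,beta=0) for x in (a,b)]
cv2.imwrite("pics/cmp.png",np.hstack(r))
E
```

```text
(no output)
```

View pics/cmp.png

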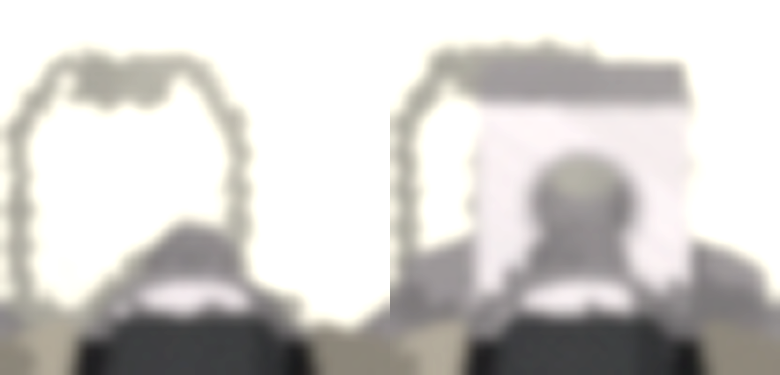

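```bash
cat > ov.py <<'E'
from h import *
def circ(R,p,dx,z,r,n=40):
    t=np.linspace(0,2*np.pi,n);return np.array([p+R@[dx+r*np.cos(a),r*np.sin(a),z] for a in t])
def over(name,pos,rpy,combos,out,box=(215,170,300,235),f=4.5):
    im0=cv2.imread(name);o=dict(tool_pos=np.array(pos),tcp_rot=np.radians(rpy));W=cam("wrist",o)
    R=Ro.from_euler("xyz",o["tcp_rot"]).as_matrix();x0,y0,x1,y1=box;res=[]
    for dx,zo in combos:
        im=cv2.convertScaleAbs(cv2.resize(im0[y0:y1,x0:x1],None,fx=f,fy=f,interpolation=cv2.INTER_CUBIC),alpha=1.2)
        for z,r,c in [(0,9.5,(0,0,255)),(-6,9.5,(0,255,0)),(29,5,(255,0,0)),(36,3,(0,200,255))]:
            u=(proj(W,circ(R,o["tool_pos"],dx,zo+z,r))-[x0,y0]+.5)*f
            cv2.polylines(im,[u.round().astype(int)],False,c,1)
        res.append(im)
    k=(len(res)+1)//2
    while len(res)<2*k: res.append(res[-1]*0)
    cv2.imwrite(out,np.vstack([np.hstack(res[:k]),np.hstack(res[k:])]))
E
python3 -c "
from ov import *
over('pics/w5.png',[567.3,-77.2,214.0],[-179.9,-.2,107.4],[(0,22.7),(-3,22.7),(0,19),(-2,19)],'pics/ov5.png')"
```

```text
(no output)
```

View pics/ov5.png

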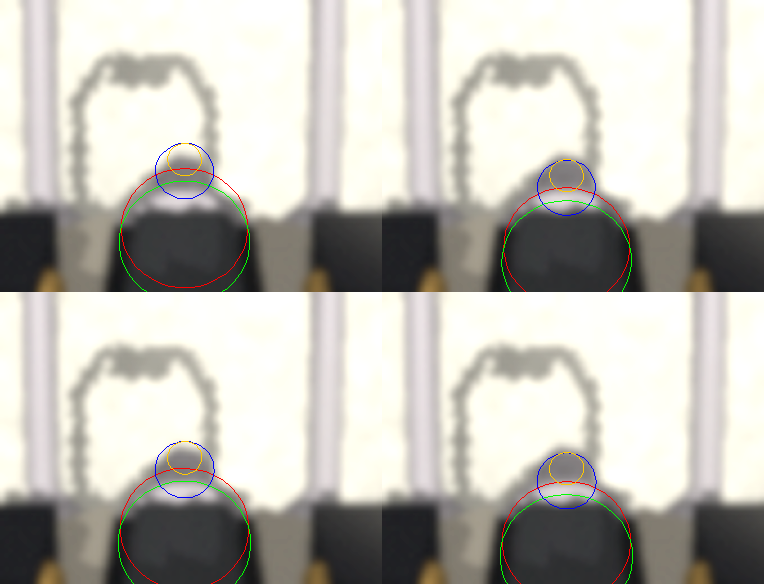

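```bash
cat > ov2.py <<'E'
from h import *
# pin model: pivot at grasp point (tool z=-19), pin origin offset zg=(grasp height above origin), tilt deg about tool y (positive: tip toward -x)
def pinpt(dx,zg,tilt,q):  # q in pin coords: x lateral, y (+y = tool +x), z up
    t=np.radians(tilt); y,z=q[1],q[2]-zg
    c,s=np.cos(t),np.sin(t)
    # tip (z negative) toward -x
    return np.array([dx+c*y+s*z, q[0]*1.0, -19-(c*z-s*y)])
def over(name,pos,rpy,combos,out,box=(215,170,300,235),f=4.5):
    im0=cv2.imread(name);o=dict(tool_pos=np.array(pos),tcp_rot=np.radians(rpy));W=cam("wrist",o)
    R=Ro.from_euler("xyz",o["tcp_rot"]).as_matrix();x0,y0,x1,y1=box;res=[]
    a=np.linspace(0,2*np.pi,40)
    for dx,zg,ti in combos:
        im=cv2.convertScaleAbs(cv2.resize(im0[y0:y1,x0:x1],None,fx=f,fy=f,interpolation=cv2.INTER_CUBIC),alpha=1.2)
        L=[]
        for z,r,c in [(0,9.5,(0,0,255)),(6,9.5,(0,255,0)),(-29,5,(255,0,0)),(-36,3,(0,200,255))]:
            L.append(([[r*np.sin(t),r*np.cos(t),z] for t in a],c))
        for z in (14,54): L.append(([[7,10,z],[-7,10,z],[-7,-10,z],[7,-10,z],[7,10,z]],(255,0,255)))
        for q,c in L:
            P=np.array([o["tool_pos"]+R@pinpt(dx,zg,ti,k) for k in q])
            u=(proj(W,P)-[x0,y0]+.5)*f; cv2.polylines(im,[u.round().astype(int)],False,c,1)
        res.append(im)
    k=(len(res)+1)//2
    while len(res)<2*k: res.append(res[-1]*0)
    cv2.imwrite(out,np.vstack([np.hstack(res[:k]),np.hstack(res[k:])]))
E
python3 -c "
from ov2 import *
over('pics/w5.png',[567.3,-77.2,214.0],[-179.9,-.2,107.4],[(0,41.7,2),(0,41.7,4),(2,41.7,4),(1.5,38,4)],'pics/ov5b.png')
over('pics/w4.png',[467,256.5,118.],[179.9,0,92.5],[(0,41.7,0),(0,41.7,2),(0,41.7,4),(2,41.7,4)],'pics/ov4b.png')"
```

```text
(no output)
```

View pics/ov5b.png

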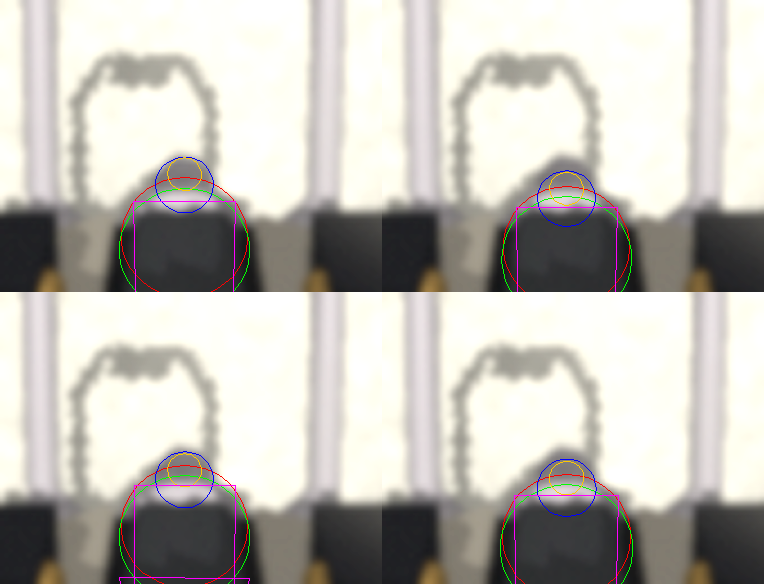

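View pics/ov4b.png

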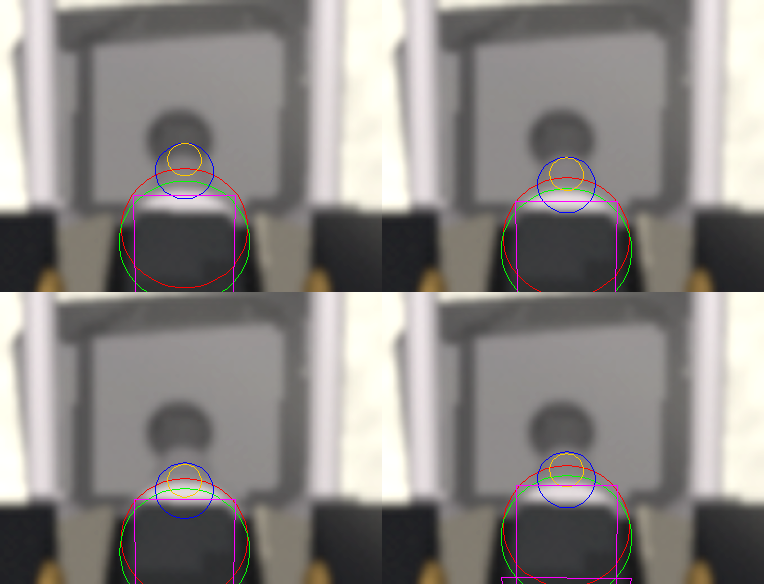

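The tip was seen directly in w5, and it sits about 3 mm toward tool −x of nominal. The hole is at tool x ≈ −6.5, y ≈ +0.4. So I shift about −3.7 mm in x and descend until the tip is about 6 mm above the spindle.

```bash
python3 - <<'E'
from h import *
plan(np.array([581.3,-116.2,188]),down(107.5),n=3,close=1)
E
```

```text
CALL [-0.08, 0.0, 0.38, -0.01, -0.0, 0.02, 1.0, -0.07, 0.01, 0.39, -0.01, -0.0, 0.01, 1.0, -0.08, 0.0, 0.38, -0.0, -0.0, 0.02, 1.0]
```

>>> step_arm(moves=[-0.08,0,0.38,0,0,0.02,1,-0.07,0.01,0.38,0,0,0.01,1,-0.08,0,0.35,0,0,0.02,1,0,0,0,0,0,0,1])

```text
time: 7.45
tool_pos: [581.0, -115.8, 186.6]
tcp_rot: [-3.14, -0.001, 1.876]
contact_force: [-0.4, -0.5, -0.8]
grip_width: 13.7
```

```bash
python3 - <<'E'
from h import *
a=st()
im=capture("wrist"); cv2.imwrite("pics/w7.png",im[:,:,::-1]);crop(im,215,170,300,235,8,"pics/w7c.png")
st()
E
```

```text
t 7.45 p [ 581.  -115.8  186.6] rpy [-179.9   -0.   107.5] F [-0.4 -0.5 -0.8] M [-0.1   0.08  0.06] w 13.7 q [-0.33  0.5   1.39 -0.    1.25 -0.63]
t 7.5 p [ 581.2 -115.7  187.2] rpy [-179.9   -0.   107.5] F [-0.  -0.5 -0.9] M [-0.05  0.08  0.02] w 14.1 q [-0.33  0.5   1.39 -0.    1.26 -0.63]
```

View pics/w7c.png

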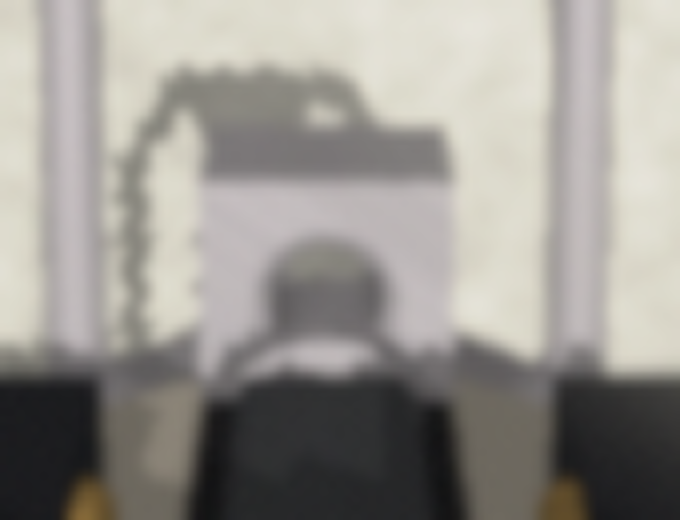

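```bash
python3 - <<'E'
from h import *
o=get_obs();o["tool_pos"]=np.array([581.1,-115.75,186.9]);o["tcp_rot"]=np.radians([-179.9,0,107.5]);W=cam("wrist",o)
R=Ro.from_euler("xyz",o["tcp_rot"]).as_matrix()
f=lambda p:(215-.5+.5/8+p[0]/8,170-.5+.5/8+p[1]/8)
T=lambda p,z:(R.T@(atz(W,f(p),z)-o["tool_pos"])).round(1)
for p in [(202,182),(450,182),(200,370),(455,370),(328,238),(268,295),(388,295)]: print(p,T(p,123))
print("tip edge", T((328,283),128.2), T((328,283),135))
E
```

```text
(202, 182) [  9.  -12.6  63.9]
(450, 182) [ 9.  12.4 63.9]
(200, 370) [-11.1 -13.1  63.9]
(455, 370) [-11.   13.2  63.9]
(328, 238) [ 3.1  0.1 63.9]
(268, 295) [-2.9 -6.  63.9]
(388, 295) [-2.9  6.3 63.9]
tip edge [-0.1  0.1 58.7] [ 2.   0.1 51.9]
```

The tip centre is at tool x ≈ −3.1 and the hole centre at ≈ −3.2, so they are aligned. I'll lower gently and watch the force.

>>> step_arm(moves=[0,0,0.15,0,0,0,1,0,0,0.15,0,0,0,1,0,0,0.12,0,0,0,1])

```text
time: 7.75
tool_pos: [581.5, -115.5, 178.6]
tcp_rot: [-3.141, 0.0, 1.877]
contact_force: [-0.7, 0.0, 0.0]
grip_width: 14.1
```

>>> step_arm(moves=[0,0,0.12,0,0,0,1,0,0,0.12,0,0,0,1])

```text
time: 7.92
tool_pos: [581.8, -116.0, 173.9]
tcp_rot: [3.141, 0.002, 1.877]
contact_force: [-0.3, -1.8, 0.2]
grip_width: 14.0
```

```bash
python3 - <<'E'
from h import *
st()
E
```

```text
t 7.92 p [ 581.8 -116.   173.9] rpy [1.800e+02 1.000e-01 1.075e+02] F [-0.3 -1.8  0.2] M [-0.55  0.14  0.02] w 14.0 q [-0.33  0.51  1.41 -0.    1.22 -0.63]
```

The tip is in the hole with a light side force of about −1.7 N along tool x. I'll ease −x slightly and go on.

>>> step_arm(moves=[-0.04,0,0.12,0,0,0,1,0,0,0.12,0,0,0,1])

```text
time: 8.08
tool_pos: [582.1, -116.9, 169.0]
tcp_rot: [3.141, 0.002, 1.877]
contact_force: [2.1, 0.0, -0.6]
grip_width: 13.9
```

```bash
python3 - <<'E'
from h import *
st()
im=capture("wrist"); cv2.imwrite("pics/w8.png",im[:,:,::-1]);crop(im,215,170,300,235,8,"pics/w8c.png")
E
```

```text
t 8.08 p [ 582.1 -116.9  169. ] rpy [1.800e+02 1.000e-01 1.075e+02] F [ 2.1  0.  -0.6] M [-0.07 -0.02  0.02] w 13.9 q [-0.33  0.51  1.41 -0.    1.21 -0.63]
```

View pics/w8c.png

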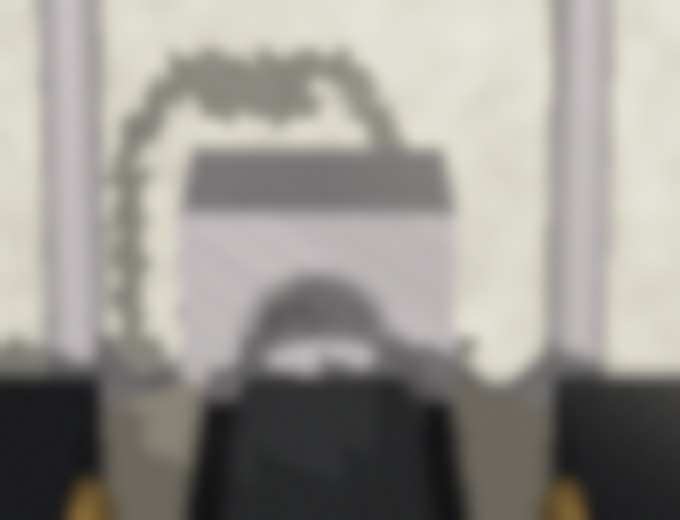

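The pin is in the hole, with the spindle centred at crop x≈318, and forces are small. I'll carry on down.

>>> step_arm(moves=[0,-0.03,0.12,0,0,0,1,0,0,0.12,0,0,0,1])

```text
time: 8.3
tool_pos: [581.3, -116.7, 163.2]
tcp_rot: [3.141, 0.001, 1.877]
contact_force: [-0.0, -0.6, -0.9]
grip_width: 13.9
```

>>> step_arm(moves=[0,0,0.12,0,0,0,1,0,0,0.12,0,0,0,1])

```text
time: 8.47
tool_pos: [581.3, -116.7, 157.9]
tcp_rot: [3.141, 0.001, 1.877]
contact_force: [1.4, -0.4, -1.8]
grip_width: 14.1
```

```bash
python3 - <<'E'
from h import *
st()
E
```

```text
t 8.47 p [ 581.3 -116.7  157.9] rpy [1.800e+02 1.000e-01 1.075e+02] F [ 1.4 -0.4 -1.8] M [-0.17  0.01 -0.01] w 14.1 q [-0.33  0.52  1.43 -0.    1.19 -0.63]
```

>>> step_arm(moves=[0,0,0.1,0,0,0,1,0,0,0.1,0,0,0,1,0,0,0.08,0,0,0,1])

```text
time: 8.72
tool_pos: [581.4, -116.8, 151.5]
tcp_rot: [3.141, 0.001, 1.877]
contact_force: [-0.5, -0.8, 0.4]
grip_width: 13.9
```

>>> step_arm(moves=[0,0,0.06,0,0,0,1,0,0,0.06,0,0,0,1])

```text
time: 8.88
tool_pos: [581.4, -116.8, 148.7]
tcp_rot: [3.141, 0.001, 1.877]
contact_force: [0.4, -0.4, -0.2]
grip_width: 14.3
```

```bash
python3 - <<'E'
from h import *
st()
E
```

```text
t 8.88 p [ 581.4 -116.8  148.7] rpy [1.800e+02 1.000e-01 1.075e+02] F [ 0.4 -0.4 -0.2] M [-0.16 -0.01  0.01] w 14.3 q [-0.33  0.53  1.44 -0.    1.17 -0.63]
```

>>> step_arm(moves=[0,0,0.06,0,0,0,1,0,0,0.04,0,0,0,1])

```text
time: 9.05
tool_pos: [581.4, -116.8, 146.5]
tcp_rot: [3.141, 0.001, 1.877]
contact_force: [0.2, -0.2, -0.2]
grip_width: 14.0
```

>>> step_arm(moves=[0,0,0.04,0,0,0,1])

```text
time: 9.13
tool_pos: [581.4, -116.9, 145.6]
tcp_rot: [3.141, 0.001, 1.877]
contact_force: [1.0, 0.3, 0.1]
grip_width: 13.9
```

>>> step_arm(moves=[0,0,0.04,0,0,0,1])

```text
time: 9.22
tool_pos: [581.5, -116.9, 145.5]
tcp_rot: [3.141, 0.002, 1.877]
contact_force: [-2.5, -0.2, 9.3]
grip_width: 13.7
```

```bash
python3 - <<'E'
from h import *
st()
E
```

```text
t 9.22 p [ 581.5 -116.9  145.5] rpy [1.800e+02 1.000e-01 1.075e+02] F [-2.5 -0.2  9.3] M [ 0.03  0.63 -0.02] w 13.7 q [-0.33  0.54  1.45 -0.    1.16 -0.63]
```

The collar seated at the predicted height, with a 9 N reaction. I'll hold, look, then release.

>>> step_arm(moves=[0,0,0,0,0,0,1,0,0,0,0,0,0,1])

```text
time: 9.38
tool_pos: [581.5, -116.9, 145.8]
tcp_rot: [3.141, 0.002, 1.877]
contact_force: [0.5, -0.1, -1.3]
grip_width: 14.0
```

```bash
python3 - <<'E'
from h import *
st()
im=capture("wrist"); crop(im,180,130,330,240,5,"pics/w9c.png")
im=capture("side"); crop(im,200,110,300,230,5,"pics/s9.png")
E
```

```text
t 9.38 p [ 581.5 -116.9  145.8] rpy [1.799e+02 1.000e-01 1.075e+02] F [ 0.5 -0.1 -1.3] M [-0.16  0.03  0.03] w 14.0 q [-0.33  0.54  1.45 -0.    1.16 -0.63]
```

View pics/w9c.png

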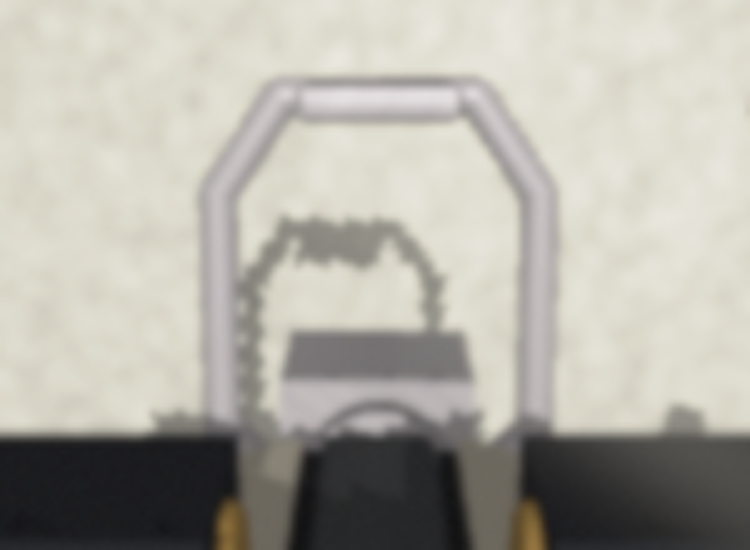

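View pics/s9.png

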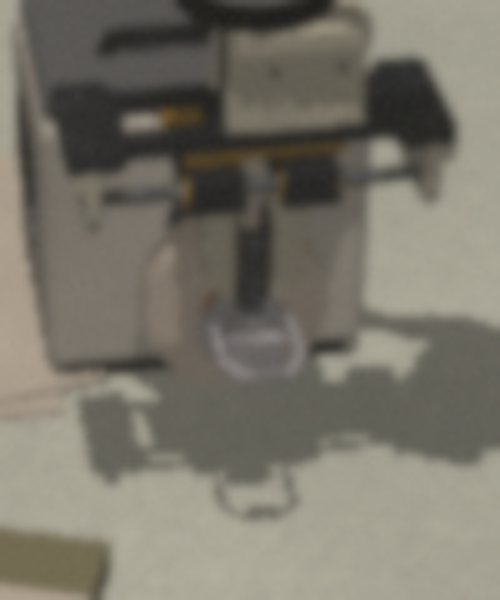

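The collar sits on the spindle top with the ring open around the spindle's end. Releasing now.

>>> step_arm(moves=[0,0,0,0,0,0,0.5,0,0,0,0,0,0,0.15,0,0,0,0,0,0,0.15,0,0,0,0,0,0,0.15,0,0,0,0,0,0,0.15])

```text
time: 9.9
tool_pos: [581.7, -116.6, 145.6]
tcp_rot: [3.14, 0.002, 1.877]
contact_force: [-0.0, -0.1, -0.4]
grip_width: 37.8
```

>>> step_arm(moves=[0,0,-0.2,0,0,0,0.15,0,0,-0.4,0,0,0,0.15,0,0,-0.6,0,0,0,0.15,0,0,-0.8,0,0,0,0.15,0,0,-0.8,0,0,0,0.15,0,0,-0.4,0,0,0,0.15])

```text
time: 10.4
tool_pos: [580.6, -116.1, 212.5]
tcp_rot: [-3.14, -0.001, 1.877]
contact_force: [0.6, 0.3, -0.2]
grip_width: 39.0
```

```bash
python3 - <<'E'
from h import *
st()
im=capture("wrist"); cv2.imwrite("pics/w10.png",im[:,:,::-1])
im=capture("side"); crop(im,200,110,300,230,5,"pics/s10.png");cv2.imwrite("pics/side10.png",im[:,:,::-1])
E
```

```text
t 10.4 p [ 580.6 -116.1  212.5] rpy [-1.799e+02 -1.000e-01  1.075e+02] F [ 0.6  0.3 -0.2] M [-0.07  0.01 -0.04] w 39.0 q [-0.33  0.48  1.35 -0.    1.31 -0.63]
```

View pics/w10.png

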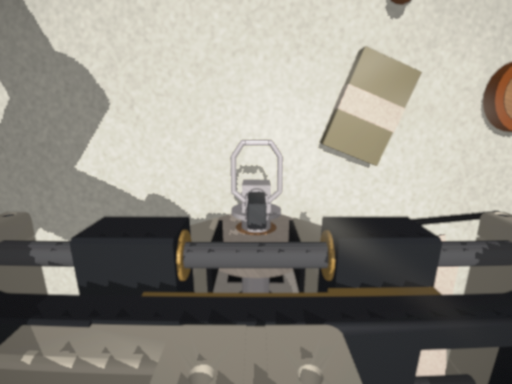

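View pics/s10.png

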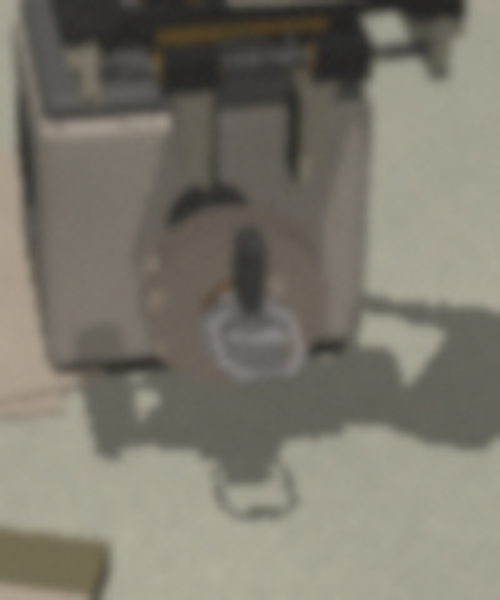

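```bash
cat > ring.py <<'E'
from h import *
H=np.array([582.1,-119.2,123.]); YAW=17.3
Mx=np.array([np.cos(np.radians(YAW)),np.sin(np.radians(YAW)),0]);My=np.array([-Mx[1],Mx[0],0]);Mz=np.array([0,0,1.])
def m2w(x,y,z): return H+Mx*x+My*y+Mz*z   # pin frame (origin hole mouth)
def ringpts(th):
    b=np.array([50*np.sin(th),8-50*np.cos(th)]);e=b+23*np.array([np.cos(th),np.sin(th)]);return b,e
def draw(im,cm,th,x0,y0,f,col):
    b,e=ringpts(th);u=np.array([np.sin(th),-np.cos(th)])
    q=[(-9,*e),(9,*e),(9,*b),(-9,*b),(-9,*e)]
    a=8*u+[0,8];c=33*u+[0,8]
    q2=[(-12,*b),(12,*b),(22,*c),(22,*(15*u+[0,8])),(-22,*(15*u+[0,8])),(-22,*c),(-12,*b)]
    for k in (q,q2):
        v=(proj(cm,np.array([m2w(*p) for p in k]))-[x0,y0]+.5)*f
        cv2.polylines(im,[v.round().astype(int)],False,col,1)
E
python3 - <<'E'
from ring import *
o=get_obs();o["tool_pos"]=np.array([580.6,-116.1,212.5]);o["tcp_rot"]=np.radians([-179.9,-.1,107.5])
W=cam("wrist",o);S=cam("side")
w=cv2.imread("pics/w10.png");s=cv2.imread("pics/side10.png")
def view(im,cm,x0,y0,x1,y1,f):
    r=[]
    for th in (1.4,1.55,1.7):
        k=cv2.resize(im[y0:y1,x0:x1],None,fx=f,fy=f,interpolation=cv2.INTER_CUBIC);draw(k,cm,th,x0,y0,f,(0,0,255))
        g=[(7,10,54),(-7,10,54),(-7,-10,54),(7,-10,54),(7,10,54)]
        v=(proj(cm,np.array([m2w(*p) for p in g]))-[x0,y0]+.5)*f;cv2.polylines(k,[v.round().astype(int)],False,(255,0,255),1)
        r.append(k)
    return np.hstack(r)
cv2.imwrite("pics/r1.png",view(w,W,220,125,292,235,3.6));cv2.imwrite("pics/r2.png",view(s,S,230,145,275,195,5.8))
E
```

```text
(no output)
```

View pics/r1.png

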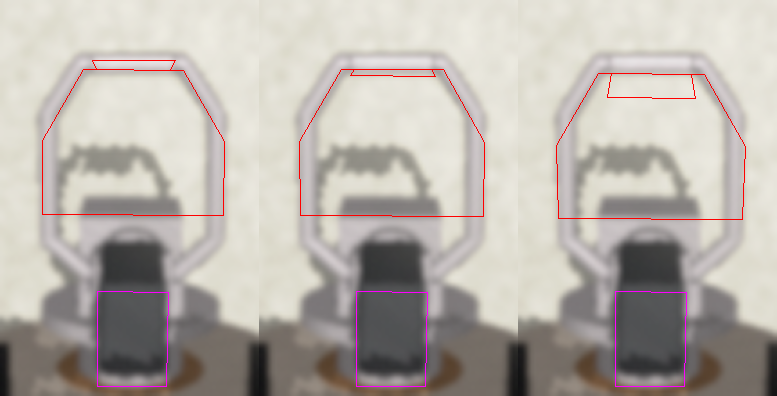

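View pics/r2.png

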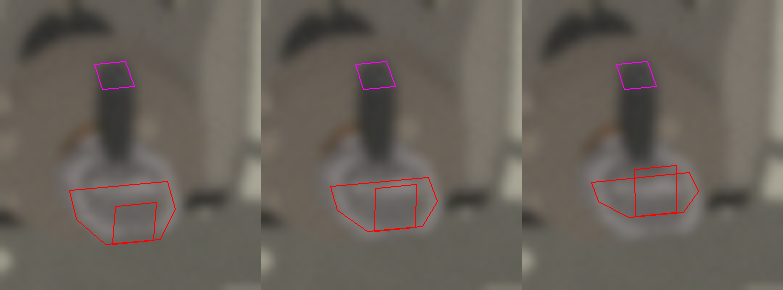

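Both views put the ring near 1.5 rad and the tab edge at about pin y 52, z 28 (world z ≈ 151). I'll close the gripper and go above the tab.

```bash
cat >> ring.py <<'E'
def tgt(y,z,tilt,x=0): return m2w(x,y,z),down(90+YAW,-tilt)
def mf(o):
    d=o["tool_pos"]-H; R=Ro.from_euler("xyz",o["tcp_rot"]).as_matrix(); z=R[:,2]
    print("pinframe",np.round([d@Mx,d@My,d@Mz],1),"tilt",round(np.degrees(np.arctan2(-z@My,-z[2])),1),"sidelean",round(np.degrees(np.arcsin(z@Mx)),1))
E
python3 - <<'E'
from ring import *
o=st();mf(o)
p,r=tgt(53,75,0);plan(p,r,close=1)
E
```

```text
t 10.5 p [ 580.9 -116.2  212.2] rpy [-179.9   -0.   107.5] F [1.3 0.3 0.2] M [-0.02  0.    0.04] w 38.9 q [-0.33  0.48  1.35 -0.    1.31 -0.63]
pinframe [-0.3  3.2 89.2] tilt -0.0 sidelean -0.1
CALL [0.83, 0.01, 0.24, -0.0, -0.0, 0.02, 1.0, 0.83, 0.01, 0.23, -0.01, -0.0, 0.02, 1.0, 0.83, 0.0, 0.24, -0.0, -0.0, 0.02, 1.0]
```

>>> step_arm(moves=[0.7,0.01,0,0,0,0.02,1,0.8,0.01,0.1,0,0,0.02,1,0.7,0,0.2,0,0,0.02,1,0.2,0,0.3,0,0,0,1,0,0,0,0,0,0,1,0,0,0,0,0,0,1])

```text
time: 11.0
tool_pos: [562.4, -63.4, 195.2]
tcp_rot: [-3.135, -0.005, 1.873]
contact_force: [0.0, 0.5, 0.7]
grip_width: 3.5
```

```bash
python3 - <<'E'
from ring import *
o=st();mf(o)
p,r=tgt(53,45,0);plan(p,r,n=3,close=1)
im=capture("side"); crop(im,200,100,300,220,5,"pics/s11.png")
E
```

```text
t 11.0 p [562.4 -63.4 195.2] rpy [-179.6   -0.3  107.3] F [0.  0.5 0.7] M [-0.1   0.04  0.04] w 3.5 q [-0.25  0.45  1.45  0.    1.25 -0.55]
pinframe [-2.2 59.2 72.2] tilt -0.3 sidelean -0.4
CALL [-0.11, 0.04, 0.45, -0.03, -0.02, 0.0, 1.0, -0.1, 0.04, 0.45, -0.03, -0.03, 0.0, 1.0, -0.1, 0.04, 0.46, -0.04, -0.02, 0.01, 1.0]
```

View pics/s11.png

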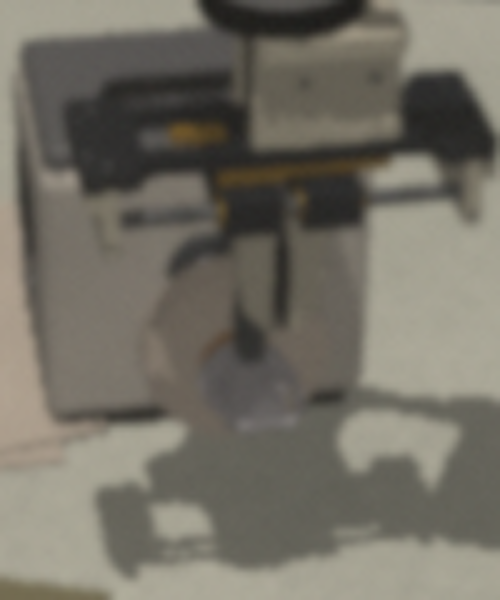

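>>> step_arm(moves=[-0.11,0.04,0.45,-0.03,-0.02,0,1,-0.1,0.04,0.45,-0.03,-0.03,0,1,-0.1,0.04,0.4,-0.04,-0.02,0,1])

```text
time: 11.3
tool_pos: [567.9, -69.8, 168.4]
tcp_rot: [3.138, 0.002, 1.873]
contact_force: [0.5, 0.1, 0.7]
grip_width: 0.6
```

```bash
python3 - <<'E'
from ring import *
o=st();mf(o)
p,r=tgt(53,31,0);plan(p,r,n=2,close=1)
E
```

```text
t 11.3 p [567.9 -69.8 168.4] rpy [1.798e+02 1.000e-01 1.073e+02] F [0.5 0.1 0.7] M [-0.05  0.03 -0.02] w 0.6 q [-0.26  0.48  1.48 -0.    1.18 -0.56]
pinframe [ 1.1 51.4 45.4] tilt 0.1 sidelean 0.2
CALL [0.04, -0.03, 0.36, 0.02, 0.02, 0.0, 1.0, 0.04, -0.03, 0.36, 0.03, 0.01, 0.0, 1.0]
```

>>> step_arm(moves=[0.04,-0.03,0.3,0.02,0.02,0,1,0.04,-0.03,0.3,0.02,0.01,0,1,0,0,0.15,0,0,0,1])

```text
time: 11.55
tool_pos: [565.4, -69.9, 149.2]
tcp_rot: [-3.139, -0.002, 1.871]
contact_force: [-0.5, -0.2, -0.2]
grip_width: 0.5
```

```bash
python3 - <<'E'
from ring import *
o=st();mf(o)
im=capture("wrist"); cv2.imwrite("pics/w12.png",im[:,:,::-1])
im=capture("side"); crop(im,200,100,300,220,5,"pics/s12.png")
E
```

```text
t 11.55 p [565.4 -69.9 149.2] rpy [-1.798e+02 -1.000e-01  1.072e+02] F [-0.5 -0.2 -0.2] M [-0.09  0.04  0.02] w 0.5 q [-0.26  0.49  1.51 -0.    1.14 -0.56]
pinframe [-1.3 52.  26.2] tilt -0.1 sidelean -0.2
```

View pics/w12.png

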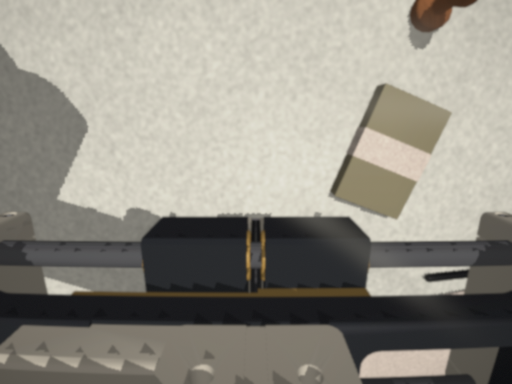

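View pics/s12.png

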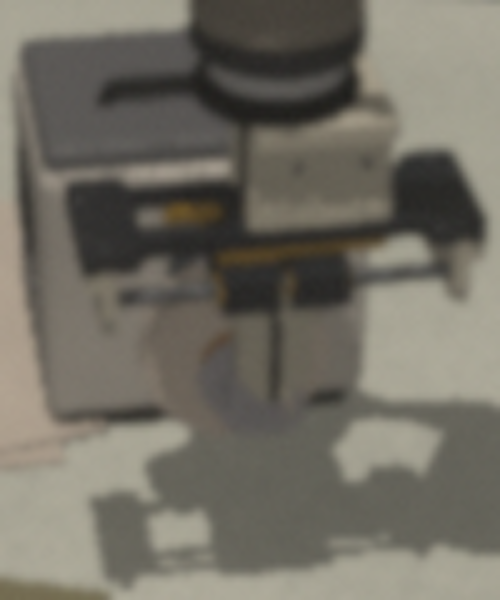

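I'm at about tab contact height. Now I'll follow the tab's arc down, tilting as I go.

```bash
python3 - <<'E'
from ring import *
p,r=tgt(54,13,0);plan(p,r,n=3,close=1)
E
```

```text
CALL [0.03, 0.02, 0.23, -0.01, -0.01, -0.01, 1.0, 0.03, 0.02, 0.22, -0.02, -0.01, -0.01, 1.0, 0.04, 0.02, 0.23, -0.01, -0.0, -0.01, 1.0]
```

>>> step_arm(moves=[0.03,0.02,0.22,0,0,0,1,0.03,0.02,0.22,0,0,0,1,0.03,0.02,0.22,0,0,0,1])

```text
time: 11.9
tool_pos: [567.2, -67.6, 137.3]
tcp_rot: [3.141, -0.0, 1.871]
contact_force: [0.6, -0.4, 0.9]
grip_width: 0.8
```

```bash
python3 - <<'E'
from ring import *
o=st();mf(o)
p,r=tgt(53.5,-5,10);plan(p,r,n=4,close=1)
E
```

```text
t 11.9 p [567.2 -67.6 137.3] rpy [180.   -0.  107.2] F [ 0.6 -0.4  0.9] M [0.02 0.12 0.02] w 0.8 q [-0.25  0.51  1.52  0.    1.11 -0.55]
pinframe [ 1.1 53.7 14.3] tilt -0.0 sidelean 0.0
CALL [-0.0, -0.01, 0.24, 0.0, -0.63, -0.01, 1.0, 0.01, -0.01, 0.24, 0.0, -0.63, -0.01, 1.0, 0.02, -0.02, 0.24, 0.0, -0.62, -0.0, 1.0, 0.02, -0.01, 0.24, 0.0, -0.63, -0.01, 1.0]
```

>>> step_arm(moves=[0,-0.01,0.24,0,-0.63,0,1,0.01,-0.01,0.24,0,-0.63,0,1,0.02,-0.02,0.24,0,-0.62,0,1,0.02,-0.01,0.24,0,-0.63,0,1])

```text
time: 12.23
tool_pos: [568.1, -69.8, 117.8]
tcp_rot: [3.137, 0.182, 1.868]
contact_force: [-0.5, -1.2, 2.1]
grip_width: 0.4
```

```bash
python3 - <<'E'
from ring import *
o=st();mf(o)
p,r=tgt(49.5,-16,20);plan(p,r,n=3,close=1)
im=capture("side"); crop(im,200,100,300,220,5,"pics/s13.png")
im=capture("wrist"); cv2.imwrite("pics/w13.png",im[:,:,::-1])
E
```

```text
t 12.23 p [568.1 -69.8 117.8] rpy [179.7  10.5 107. ] F [-0.5 -1.2  2.1] M [-0.17  0.05 -0.03] w 0.4 q [-0.17  0.5   1.61 -0.2   0.95 -0.36]
pinframe [ 1.3 51.4 -5.2] tilt 10.5 sidelean 0.2
CALL [0.0, -0.02, 0.18, 0.02, -0.8, -0.02, 1.0, 0.01, -0.02, 0.18, 0.02, -0.79, -0.03, 1.0, 0.03, -0.03, 0.19, 0.01, -0.8, -0.02, 1.0]
```

View pics/s13.png

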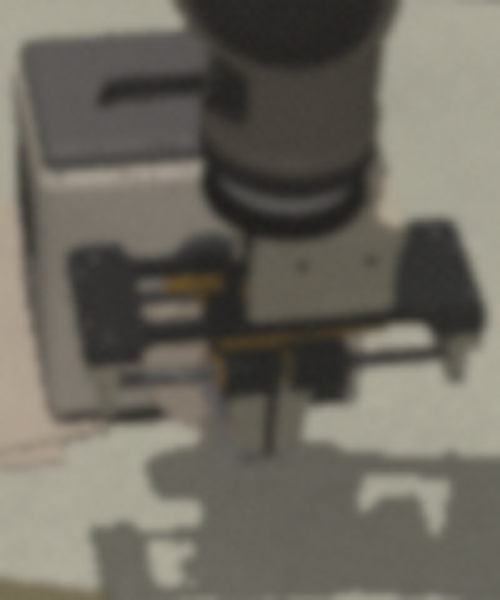

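View pics/w13.png

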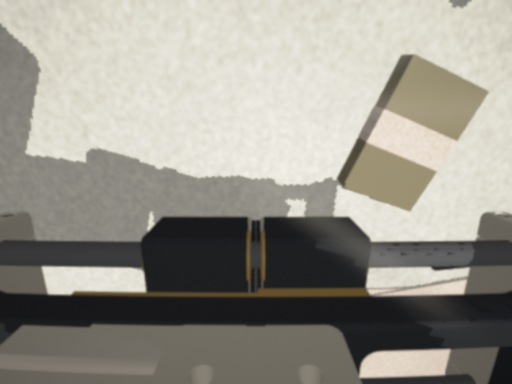

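The reaction is about 2 N, so the tab is moving. Joint 4 runs toward its −1 limit with tilt, so I'll cap the tilt. Continuing.

>>> step_arm(moves=[0,-0.02,0.18,0.02,-0.8,-0.02,1,0.01,-0.02,0.18,0.02,-0.79,-0.03,1,0.03,-0.03,0.19,0.01,-0.8,-0.02,1])

```text
time: 12.58
tool_pos: [568.7, -72.4, 108.3]
tcp_rot: [3.138, 0.35, 1.871]
contact_force: [-0.6, -0.1, 1.6]
grip_width: 0.4
```

```bash
python3 - <<'E'
from ring import *
o=st();mf(o)
p,r=tgt(44,-25,30);plan(p,r,n=3,close=1)
E
```

```text
t 12.58 p [568.7 -72.4 108.3] rpy [179.8  20.  107.2] F [-0.6 -0.1  1.6] M [-0.09  0.14  0.02] w 0.4 q [-0.08  0.51  1.67 -0.43  0.86 -0.12]
pinframe [  1.2  48.7 -14.7] tilt 20.0 sidelean 0.2
CALL [-0.01, -0.02, 0.19, 0.01, -0.83, -0.01, 1.0, -0.01, -0.02, 0.19, 0.01, -0.83, -0.01, 1.0, 0.01, -0.02, 0.18, 0.02, -0.83, -0.0, 1.0]
```

>>> step_arm(moves=[-0.01,-0.03,0.19,0,-0.8,0,1,-0.01,-0.03,0.19,0,-0.8,0,1,0.01,-0.03,0.18,0,-0.8,0,1])

```text
time: 12.83
tool_pos: [570.0, -77.9, 99.5]
tcp_rot: [3.134, 0.523, 1.867]
contact_force: [-0.6, 0.9, 0.4]
grip_width: 0.3
```

```bash
python3 - <<'E'
from ring import *
o=st();mf(o)
p,r=tgt(37,-33,34);plan(p,r,n=4,close=1)
im=capture("side"); crop(im,200,100,300,220,5,"pics/s14.png")
E
```

```text
t 12.83 p [570.  -77.9  99.5] rpy [179.5  30.  107. ] F [-0.6  0.9  0.4] M [ 0.19  0.09 -0.02] w 0.3 q [-0.01  0.54  1.73 -0.7   0.82  0.17]
pinframe [  0.7  43.  -23.5] tilt 30.0 sidelean 0.3
CALL [-0.01, -0.01, 0.14, 0.02, -0.25, -0.02, 1.0, -0.0, -0.01, 0.14, 0.02, -0.25, -0.02, 1.0, 0.0, -0.01, 0.14, 0.02, -0.26, -0.02, 1.0, 0.0, -0.01, 0.14, 0.01, -0.25, -0.01, 1.0]
```

View pics/s14.png

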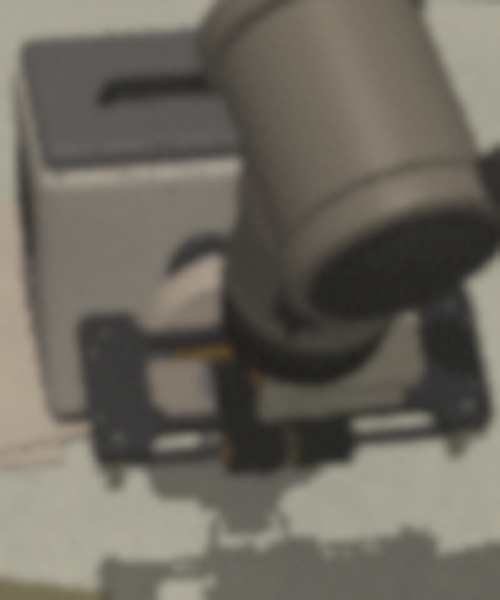

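>>> step_arm(moves=[0,-0.01,0.14,0,-0.25,0,1,0,-0.01,0.14,0,-0.25,0,1,0,-0.01,0.14,0,-0.25,0,1,0,-0.01,0.14,0,-0.25,0,1])

```text
time: 13.22
tool_pos: [571.4, -83.7, 89.9]
tcp_rot: [3.137, 0.592, 1.869]
contact_force: [-0.6, -0.1, 2.3]
grip_width: 0.3
```

```bash
python3 - <<'E'
from ring import *
o=st();mf(o)
p,r=tgt(30,-38.5,36);plan(p,r,n=4,close=1)
E
```

```text
t 13.22 p [571.4 -83.7  89.9] rpy [179.7  33.9 107.1] F [-0.6 -0.1  2.3] M [ 0.04  0.09 -0.07] w 0.3 q [ 0.02  0.57  1.75 -0.82  0.82  0.3 ]
pinframe [  0.3  37.1 -33.1] tilt 33.9 sidelean 0.1
CALL [-0.04, -0.0, 0.11, 0.01, -0.13, -0.01, 1.0, -0.03, -0.01, 0.1, 0.01, -0.13, -0.01, 1.0, -0.03, -0.0, 0.11, 0.01, -0.13, -0.01, 1.0, -0.04, -0.01, 0.1, 0.01, -0.12, -0.02, 1.0]
```

>>> step_arm(moves=[-0.07,0,0.13,0,-0.1,0,1,-0.07,0,0.13,0,-0.1,0,1,-0.07,0,0.12,0,-0.1,0,1])

```text
time: 13.47
tool_pos: [574.0, -91.9, 85.9]
tcp_rot: [3.138, 0.611, 1.867]
contact_force: [-0.5, 1.9, 0.5]
grip_width: 0.5
```

```bash
python3 - <<'E'
from ring import *
o=st();mf(o)
p,r=tgt(26,-41,35.5);plan(p,r,n=3,close=1)
im=capture("side"); crop(im,200,100,300,220,5,"pics/s15.png")
im=capture("top"); crop(im,270,110,370,210,6,"pics/t15.png")
E
```

```text
t 13.47 p [574.  -91.9  85.9] rpy [179.8  35.  107. ] F [-0.5  1.9  0.5] M [0.42 0.23 0.05] w 0.5 q [ 0.01  0.59  1.75 -0.86  0.81  0.33]
pinframe [  0.4  28.5 -37.1] tilt 35.0 sidelean 0.0
CALL [0.0, -0.01, 0.08, 0.0, -0.04, -0.02, 1.0, 0.01, -0.01, 0.08, 0.0, -0.04, -0.02, 1.0, 0.0, -0.0, 0.07, 0.01, -0.05, -0.03, 1.0]
```

View pics/s15.png

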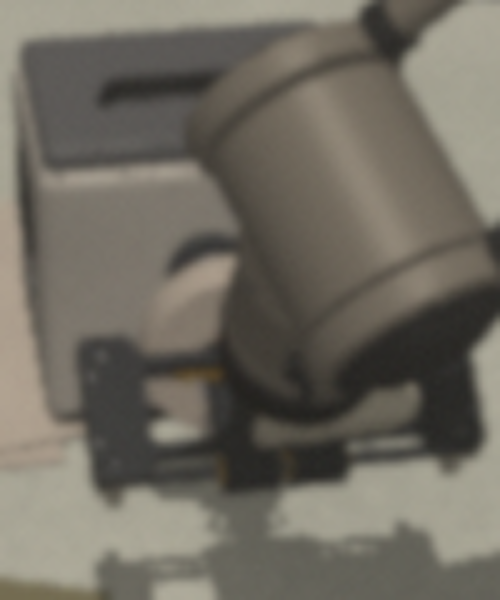

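View pics/t15.png

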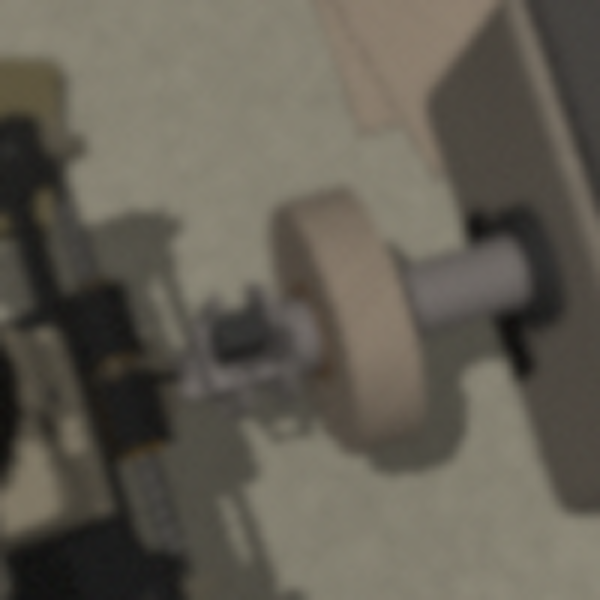

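The top view shows the ring folded almost vertical at the spindle's end. I'll push on in small steps until the stop is felt.

>>> step_arm(moves=[-0.05,0,0.1,0,0,0,1])

```text
time: 13.65
tool_pos: [574.5, -93.9, 84.8]
tcp_rot: [3.138, 0.61, 1.867]
contact_force: [0.7, 0.8, 0.9]
grip_width: 0.5
```

>>> step_arm(moves=[-0.05,0,0.1,0,0,0,1])

```text
time: 13.73
tool_pos: [575.2, -96.0, 83.7]
tcp_rot: [3.138, 0.61, 1.867]
contact_force: [-1.3, 1.0, -0.1]
grip_width: 0.4
```

```bash
python3 - <<'E'
from ring import *
o=st();mf(o)
E
```

```text
t 13.73 p [575.2 -96.   83.7] rpy [179.8  35.  107. ] F [-1.3  1.  -0.1] M [ 0.37  0.15 -0.01] w 0.4 q [ 0.    0.59  1.75 -0.86  0.8   0.33]
pinframe [  0.3  24.2 -39.3] tilt 35.0 sidelean 0.0
```

>>> step_arm(moves=[-0.03,0,0.08,0,0,0,1])

```text
time: 13.82
tool_pos: [575.7, -97.6, 82.8]
tcp_rot: [3.138, 0.61, 1.867]
contact_force: [-0.9, 0.7, 1.9]
grip_width: 0.6
```

>>> step_arm(moves=[0,0,0.06,0,0,0,1])

```text
time: 13.9
tool_pos: [576.1, -98.6, 82.0]
tcp_rot: [3.138, 0.61, 1.867]
contact_force: [0.1, 0.6, 2.3]
grip_width: 0.7
```

>>> step_arm(moves=[0,0,0.05,0,0,0,1])

```text
time: 13.98
tool_pos: [576.6, -99.6, 81.6]
tcp_rot: [3.137, 0.611, 1.866]
contact_force: [-1.1, 0.7, 3.5]
grip_width: 0.3
```

```bash
python3 - <<'E'
from ring import *
o=st();mf(o)
E
```

```text
t 13.98 p [576.6 -99.6  81.6] rpy [179.7  35.  106.9] F [-1.1  0.7  3.5] M [ 0.    0.07 -0.05] w 0.3 q [-0.    0.6   1.75 -0.87  0.8   0.33]
pinframe [  0.6  20.4 -41.4] tilt 35.0 sidelean 0.0
```

>>> step_arm(moves=[0,0,0.05,0,0,0,1])

```text
time: 14.07
tool_pos: [577.1, -100.3, 81.2]
tcp_rot: [3.136, 0.611, 1.866]
contact_force: [-1.7, 2.8, 5.7]
grip_width: 0.3
```

```bash
python3 - <<'E'
from ring import *
o=st();mf(o)
im=capture("top"); crop(im,270,110,370,210,6,"pics/t16.png")
E
```

```text
t 14.07 p [ 577.1 -100.3   81.2] rpy [179.7  35.  106.9] F [-1.7  2.8  5.7] M [ 0.18  0.21 -0.04] w 0.3 q [-0.    0.6   1.75 -0.87  0.8   0.33]
pinframe [  0.8  19.5 -41.8] tilt 35.0 sidelean 0.1
```

View pics/t16.png

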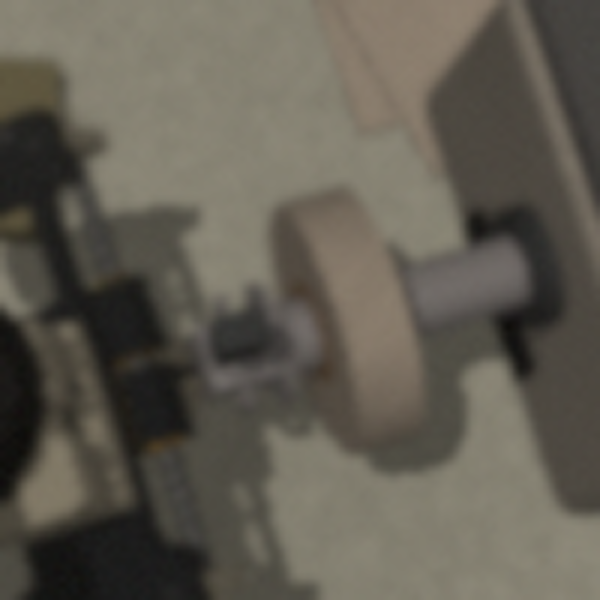

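>>> step_arm(moves=[0,0,0.05,0,0,0,1])

```text
time: 14.2
tool_pos: [577.6, -100.6, 81.0]
tcp_rot: [3.135, 0.612, 1.865]
contact_force: [-3.2, 4.8, 9.1]
grip_width: 0.3
```

>>> step_arm(moves=[0,0,-0.2,0,0,0,1,0,0,-0.6,0,0,0,1,0,0,-0.9,0,0,0,1,0,0,-0.9,0,0,0,1,0,0,-0.9,0,0,0,1,0,0,-0.9,0,0,0,1])

```text
time: 14.7
tool_pos: [558.7, -50.7, 153.4]
tcp_rot: [-3.138, 0.607, 1.868]
contact_force: [0.8, -1.6, -0.4]
grip_width: 0.7
```

```bash
python3 - <<'E'
from ring import *
o=st();mf(o)
im=capture("top"); crop(im,270,110,370,210,6,"pics/t17.png")
im=capture("side"); crop(im,200,100,300,220,5,"pics/s17.png")
im=capture("wrist"); cv2.imwrite("pics/w17.png",im[:,:,::-1])
E
```

```text
t 14.7 p [558.7 -50.7 153.4] rpy [-179.8   34.8  107. ] F [ 0.8 -1.6 -0.4] M [ 0.31  0.15 -0.01] w 0.7 q [ 0.09  0.48  1.71 -0.75  0.97  0.24]
pinframe [-1.9 72.4 30.4] tilt 34.8 sidelean -0.4
```

View pics/t17.png

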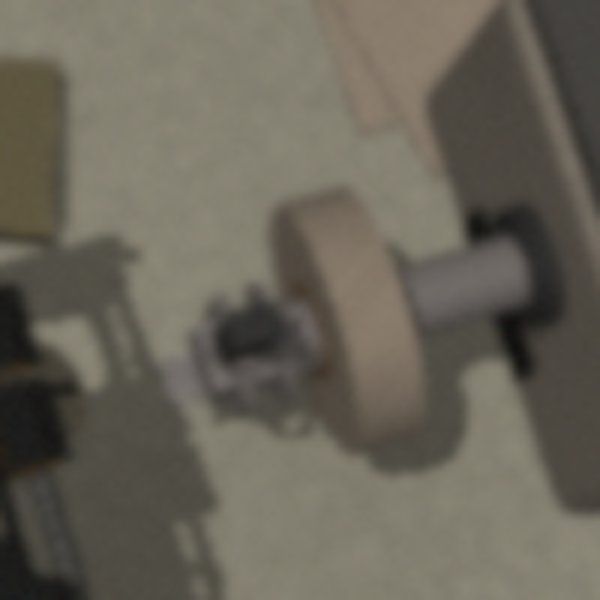

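View pics/s17.png

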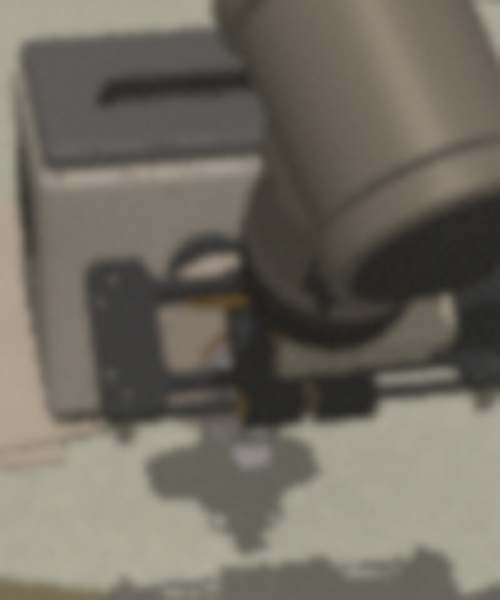

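View pics/w17.png

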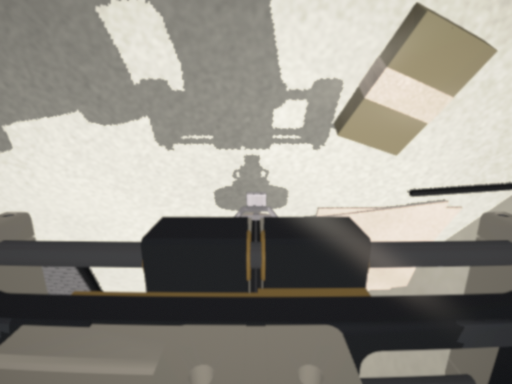

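The stop was felt, with about 10 N at the last push, and the tab at top crop (180,378) now juts out flat below the spindle's end. I'll back away for a clear view.

>>> step_arm(moves=[0.3,0,-0.9,0,0,0,1,0.3,0,-0.9,0,0.5,0,1,0.3,0,-0.9,0,0.8,0,1,0.4,0,-0.8,0,0.8,0,1,0.6,-0.3,-0.6,0,0.8,0,1,0.6,-0.5,-0.5,0,0.8,0,1,0.6,-0.8,-0.2,0,0.8,0,1,0.6,-0.8,0,0,0.8,0,1])

```text
time: 15.52
tool_pos: [476.6, 47.9, 199.3]
tcp_rot: [-3.129, 0.22, 1.87]
contact_force: [-0.0, -1.0, 0.0]
grip_width: 0.4
```

>>> step_arm(moves=[0.3,-0.9,0,0,0.8,0,1,0.3,-0.9,0,0,0.8,0,1,0.3,-0.9,0,0,0.8,0,1,0.3,-0.9,0,0,0.5,0,1,0.3,-0.9,0,0,0,0,1,0.3,-0.9,0,0,0,0,1])

```text
time: 16.02
tool_pos: [356.1, 48.8, 192.4]
tcp_rot: [-3.122, 0.003, 1.861]
contact_force: [-0.6, 0.1, 0.6]
grip_width: 0.5
```

```bash
python3 - <<'E'
from ring import *
o=st();mf(o)
im=capture("top"); crop(im,270,110,370,210,6,"pics/t18.png");cv2.imwrite("pics/top18.png",im[:,:,::-1])
im=capture("side"); crop(im,210,120,290,220,6,"pics/s18.png");cv2.imwrite("pics/side18.png",im[:,:,::-1])
im=capture("wrist"); cv2.imwrite("pics/w18.png",im[:,:,::-1])
E
```

```text
t 16.02 p [356.1  48.8 192.4] rpy [-178.9    0.2  106.6] F [-0.6  0.1  0.6] M [-0.07 -0.    0.  ] w 0.5 q [-0.07  0.08  1.97 -0.01  1.11 -0.35]
pinframe [-165.8  227.6   69.4] tilt 0.1 sidelean -1.1
```

View pics/t18.png

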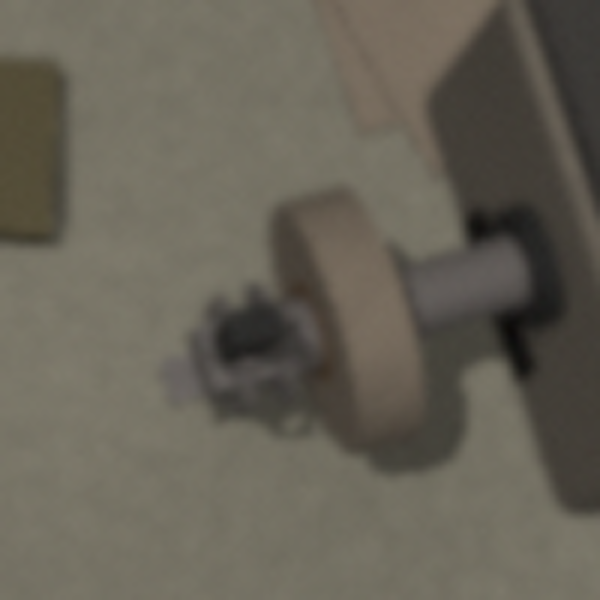

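View pics/s18.png

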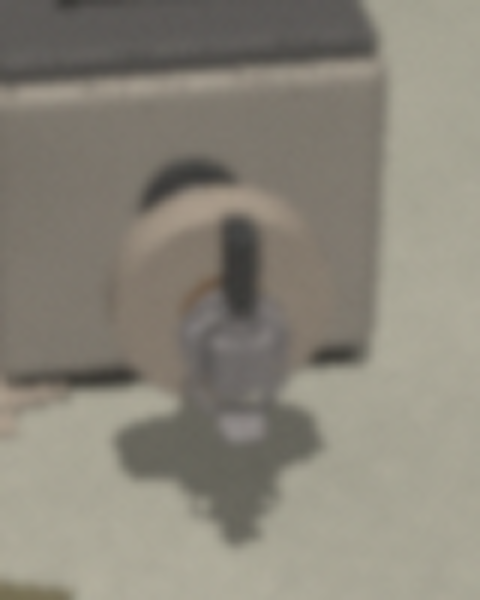

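View pics/w18.png

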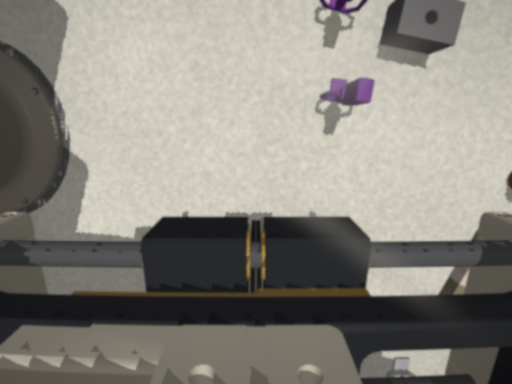

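Clear views: the tab juts out at top crop (178,380) and side crop (242,428). I'll overlay the model to check the ring angle and the pin pose.

```bash
python3 - <<'E'
from ring import *
T=cam("top");S=cam("side")
t=cv2.imread("pics/top18.png");s=cv2.imread("pics/side18.png")
def view(im,cm,x0,y0,x1,y1,f):
    r=[]
    for th in (0,0.2,0.4):
        k=cv2.resize(im[y0:y1,x0:x1],None,fx=f,fy=f,interpolation=cv2.INTER_CUBIC);k=cv2.convertScaleAbs(k,alpha=1.4);draw(k,cm,th,x0,y0,f,(0,0,255))
        g=[(7,10,54),(-7,10,54),(-7,-10,54),(7,-10,54),(7,10,54)]
        v=(proj(cm,np.array([m2w(*p) for p in g]))-[x0,y0]+.5)*f;cv2.polylines(k,[v.round().astype(int)],False,(255,0,255),1)
        r.append(k)
    return np.hstack(r)
cv2.imwrite("pics/r3.png",np.vstack([view(t,T,290,150,325,185,7.4),view(s,S,232,150,267,197,7.4)]))
e=(270+165/6,110+385/6)
print(tri([T,S],[(270+178/6,110+380/6),(210+242/6,120+428/6)]),"expect tab centre",m2w(0,17,-42), m2w(0,23,-42))
E
```

```text
(array([ 575.33685614, -101.34318618,   83.61755835]), [array([ 0.0011285 , -0.05372499]), array([0.04667188, 0.01018647])]) expect tab centre [ 577.04462714 -102.96906641   81.        ] [575.2603779  -97.24050161  81.        ]
```

View pics/r3.png

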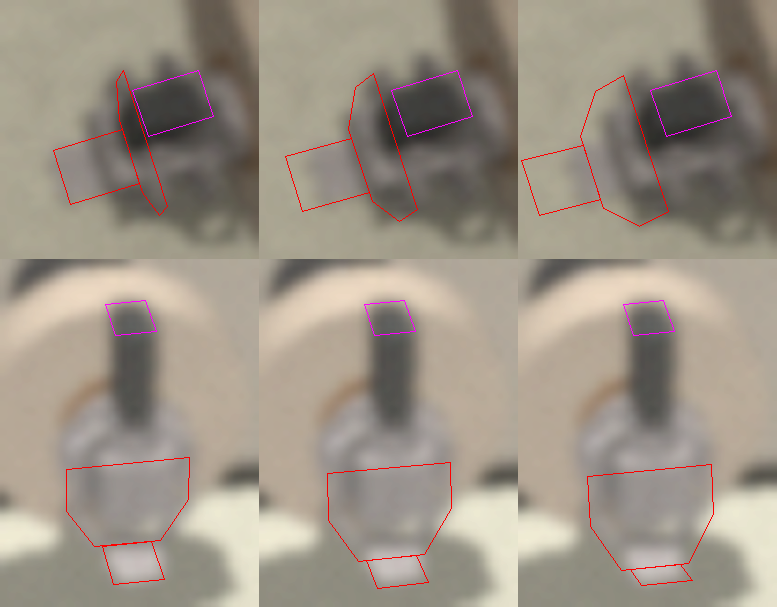

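The overlay for ring angle 0 matches the tab in both views, while 0.2 and 0.4 clearly don't. The pin's grip top also lies where a seated pin should be. The arm is clear, so I'm handing in.

```bash
python3 - <<'E'
from h import *
print(close_job()); st()
E
```

```text
the job is handed in; nothing more can be done
None
the job is handed in; nothing more can be done
```

I took the grey steel pin from its holder and lowered it through the spindle hole until the collar seated. Then I released it, swung the ring closed by pushing its tab, backed the arm away and handed the job in at about 16 s. No verdict was reported.

- **Forces:** the highest I read was about 9 N when the collar seated. The last push on the ring's stop reached about 11 N. Both are well under 30 N.
- **Final views:** the top and side pictures matched the model with the ring at 0 rad and clearly did not match 0.2 rad. The grip top was where a seated, upright pin should have it. The arm was clear of everything, and the purple look-alikes, stamp, cup and bundle were never touched.
- **Disagreements:** in the grip, the pin tip sat about 3 mm off its assumed position, and I corrected for that from the wrist picture before inserting. In the final check, the tab position worked out from the pictures agreed with the model to 2–4 mm, about the accuracy of the camera calibration and my reading of blurred pixels.

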